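# Make up two microscope inspection kits

### The arm

A 7-joint arm with a two-finger parallel gripper is mounted at the origin on the work surface. World frame = base frame: x ahead of the robot, y to its left, z up, the work surface at z = 0. Lengths are in m, angles in rad, forces in N, time in s.
With the tool pointing down it reaches from about 0.425 to 0.925 m from the base axis. Payload 6.8 kg.
Tool frame: the origin (TCP) lies midway between the tips of the shut fingers; the grasp point (between the pads) lies 19 mm behind it (bot.pinch_z is the distance from the TCP to the grasp point, in m); x points along the fingers, y is the direction in which the jaws open and shut, and the axes are right-handed (so a half turn about x gives the same grasp; the last joint's range is limited). The gripper opens to 85 mm and grips with 20 to 120 N. Pads are 22 mm wide; open, the fingers measure 114 mm over their backs; the gripper's body (76 mm by 85 mm) begins 54 mm behind the grasp point. The pads swing forward as they close: fully open they stand 13 mm farther back than shut.
Start: joints at [-0.108, 0.477, 0.022, 1.555, -0.011, 1.109, -0.083], TCP at [0.675, 0, 0.201] pointing down, gripper open.
Joint ranges: [-2.96, 2.96], [-0.34, 2.1], [-1.41, 1.46], [0.24, 2.44], [-1.37, 4.51], [0.17, 1.92], [-2.96, 2.96]. Speed limits (rad/s): [2.39, 2.39, 3.14, 3.14, 3.14, 3.14, 3.14].

### API

Orientations are given as a unit quaternion [w, x, y, z].
In Python, from station import bot gives the robot as it stands. The module is installed in compiled form; this text tells all that it offers.
- The arm moves only by the tool step_arm, never from a script. Its argument "plan" is a list of rows, each a list of 6 numbers: the shift along the tool's x, y, z in units of 40 mm (1.0 is 40 mm), then the turn, a rotation vector about the tool's x, y, z in units of 360 degrees (1.0 is 360 degrees). In form: [[dx, dy, dz, ax, ay, az], ...]. A call has 1 to 8 rows; each row shifts and turns the commanded pose from where the row before left it, along the tool's axes as they then stand; what a row does not reach is not made up. A row lasts 1/8 s, in which the tool goes at most 62.5 mm and 10.7 degrees, less where a joint would pass 70% of its speed; a pose out of reach is approached as far as the arm can. A call with a number of a shift or a turn outside -1 to 1 is refused whole. A call with a gripper value outside its range is refused whole. "fingers" is the closure, from -1 (fully open) to 1 (shut), set as the call begins (left out, the last holds). The fingers move at their own pace and stop on an object; "force" is the grip in N (left out, the last holds). Time passes only in rows, so rows that do not move let the fingers close. It gives the time, the measured TCP pose, the force and the opening at its end, in the units of the state.
- bot.get_obs(): the state, without advancing time (a new reading comes with each control period).
- bot.read_camera(name): name is "scene" or "side" or "wrist"; returns (picture, depth): 384x512x3 uint8, red, green, blue; 384x512 float32, m along the optical axis (not along the pixel's ray), 0 where there is no reading.
- bot.camera_model(name): a dict with "mtx" (3x3 intrinsics, pixels), "origin" and "rotation" of the camera in the world; the wrist camera has in their place "T_tool_cam" (4x4, takes a point from camera to tool coordinates, whose origin is the TCP and whose axes are the tool frame's). Camera axes: x right, y up, looking along -z (the intrinsics and any distortion apply to the point x, -y, -z); pixel columns grow to the right and rows downward; lengths in m; the calibration is good to about 2 mm. The wrist camera is an equidistant fisheye: a pixel r from the principal point sees the ray r / f radians off the axis. A picture is of the moment at which its call begins: read the wrist's pose just before it. camera_model takes no time and is no camera call.
- bot.hand_in(): hands the job in, once; it reports no verdict.
The state is a dict: "t": time; "q": joint angles; "joint_vel": joint speeds; "joint_torque": joint torques, N m; "eef_pos": TCP position; "tool_rot": TCP orientation; "contact_force": force on the tool from outside, world axes, zero at the start; "torque": the same for the moment, N m; "gripper_width": opening from 0.0 (shut) to 1.0 (fully open).
Only numpy, scipy, OpenCV 4.12 (cv2) and the standard library are available. Lean on these libraries where they do the work, as an engineer would, in place of code of your own. Each camera call takes 0.05 s, during which the arm holds its last target.

### The job

Make up the two inspection kits on the black carriers. The long carrier gets the stage insert with the round opening seated flat on both dowel pins, the tallest objective standing upright in the round well and the filter cube standing upright on the floor of the square pocket; the short carrier gets the insert with the square opening seated flat on both its pins and the shortest objective standing upright in the well. The middle-height objective, the amber bottle and the grey canister stay standing where they are, and no objective may be tipped over at any time.

Things in the scene. Friction and masses are not known exactly. Their poses are not given: they have to be found in the camera images.
- carrier_long: Long kit carrier: black plate fixed to the bench, 240 x 80 x 16 mm; origin under its centre, x along its length, z up. Two rest bars (36 mm wide, tops 28 mm above the bench, on which the insert lies) carry 8 mm bullet-nosed dowel pins, tips at 48 mm, at y 0, x -42 and +42 mm. Round well of 48 mm diameter (grey floor 8 mm above the bench), at x +88, y 0; square pocket 48 x 48 mm, same floor, at x -88, y 0.
- carrier_short: Short kit carrier: black plate fixed to the bench, 170 x 80 x 16 mm; origin under its centre, x along its length, z up. Two rest bars (36 mm wide, tops 28 mm above the bench, on which the insert lies) carry 8 mm bullet-nosed dowel pins, tips at 48 mm, at y 0, x -62 and +2 mm (insert centred at x -30). Round well of 48 mm diameter (grey floor 8 mm above the bench), at x +50, y 0; no square pocket.
- insert_round_center (a point): Stage insert: flat aluminium plate lying on the bench, 110 mm long (x) by 50 mm wide (y) by 10 mm thick, with a round opening of 34 mm diameter in its middle and an 11.5 mm locating hole near each end, on the long centre line 42 mm from the middle. Gripped by its long sides; fits either way round. The point is its centre, half-way up; z is up.
- insert_square_center (a point): Stage insert: flat aluminium plate lying on the bench, 90 mm long (x) by 50 mm wide (y) by 10 mm thick, with a square opening 29 mm wide in its middle and an 11.5 mm locating hole near each end, on the long centre line 32 mm from the middle. Gripped by its long sides; fits either way round. The point is its centre, half-way up; z is up.
- objective_tall_center (a point): Microscope objective standing nose up: steel barrel of 32 mm diameter tapering to a front lens, on a black thread cap of 34 mm diameter, 8 mm high. The tallest of three: 72 mm high in all, its barrel straight up to 50 mm, the nose slim. The point is on its axis, half-way up (36 mm above its foot); z is up.
- objective_mid_center (a point): Microscope objective standing nose up: steel barrel of 32 mm diameter tapering to a front lens, on a black thread cap of 34 mm diameter, 8 mm high. The middle one of three, the spare that stays in the stock: 56 mm high in all. The point is on its axis, half-way up (28 mm); z is up.
- objective_low_center (a point): Microscope objective standing nose up: steel barrel of 32 mm diameter tapering to a front lens, on a black thread cap of 34 mm diameter, 8 mm high. The shortest of three: 42 mm high in all, its barrel straight up to 34 mm, with a broad front. The point is on its axis, half-way up (21 mm); z is up.
- filter_cube_center (a point): Microscope filter cube: black block 34 by 34 mm and 40 mm high with round windows in its top and sides. The point is its centre, half-way up; x and y are square to its sides, z is up.
- bottle_center (a point): Bystander: small amber glass bottle of lens cleaner with a black cap, 36 mm in diameter, 75 mm high, standing among the stock. The point is on its axis, half-way up.
- canister_center (a point): Bystander: closed grey plastic objective canister, 44 mm in diameter, 62 mm high, standing among the stock. The point is on its axis, half-way up.
Mind the look-alikes: they are no part of the job. Leave any green or purple look-alike of the part that bears canister_center alone.

How it is judged:
By the outcome, as a careful person would: the job done as asked, in the order asked, and still so for the second after the job is handed in, with the robot touching nothing.
It also fails if it takes over 120 s, if anything falls off the work surface, if the arm or the gripper's body presses on something with over 40 N, if the wrist force passes 120 N, or if a joint passes its speed limit or range.

## Working session

There is one attempt and no reset: what is moved stays moved. The work goes in short steps, Python scripts to look and compute and a tool call to move; the robot and the scene stay as the last step left them, time stands still between calls to the robot, and variables do not carry over. Pictures are saved under pics/ and viewed, and the job is handed in when it is done.

Besides the shell and the picture viewer there is one more tool, called in YAML: its name, and indented under it one key for each argument. step_arm: Moves the arm, as the interface text tells. Shifts and turns lie within -1 to 1; 1 stands for 40 mm of shift or 360 degrees of turn. Its arguments: {"type":"object","properties":{"plan":{"type":"array"},"fingers":{"type":"number"},"force":{"type":"number"}},"required":["plan"]}

```bash
mkdir -p pics; ls; python3 - <<'E'
from station import bot
import cv2,numpy as np
o=bot.get_obs(); print({k:np.round(v,4).tolist() for k,v in o.items()}, bot.pinch_z)
for n in ["scene","side","wrist"]:
    p,d=bot.read_camera(n); cv2.imwrite(f"pics/{n}0.png",p[...,::-1]); np.save(f"pics/{n}0_d.npy",d)
    print(n,{k:np.round(v,4).tolist() if not isinstance(v,str) else v for k,v in bot.camera_model(n).items()}, (d>0).mean())
E
```

```text
pics
{'t': 0.0, 'q': [-0.1081, 0.4778, 0.0223, 1.5565, -0.0115, 1.1093, -0.0831], 'joint_vel': [-0.0005, -0.0, 0.0008, -0.0015, -0.0018, -0.0003, 0.0003], 'joint_torque': [-0.0005, -59.6444, 1.6077, -28.1195, 0.0124, 0.0094, 0.0], 'eef_pos': [0.6743, -0.0, 0.1995], 'tool_rot': [-0.4996, -0.4995, -0.5004, 0.5005], 'contact_force': [-0.1643, 0.9852, 1.3073], 'torque': [-0.0142, 0.0212, -0.0089], 'gripper_width': 1.0019} 0.0187
scene {'mtx': [[456.1413, 0.0, 260.8388], [0.0, 456.1413, 191.0037], [0.0, 0.0, 1.0]], 'origin': [1.0309, 0.1921, 0.987], 'rotation': [0.5593, 0.1603, 0.2234, 0.782]} 0.9959665934244791
side {'mtx': [[386.5301, 0.0, 248.4908], [0.0, 386.5301, 190.3047], [0.0, 0.0, 1.0]], 'origin': [0.0454, 0.5519, 0.9075], 'rotation': [-0.3068, -0.1176, 0.3121, 0.8914]} 0.996124267578125
wrist {'mtx': [[297.3186, 0.0, 257.2503], [0.0, 297.3186, 193.1422], [0.0, 0.0, 1.0]], 'T_tool_cam': [[0.0012, 0.3246, -0.9459, -0.1737], [1.0, -0.0008, 0.001, -0.0006], [-0.0004, -0.9459, -0.3246, -0.0844], [0.0, 0.0, 0.0, 1.0]]} 0.9960683186848959
```

View pics/scene0.png

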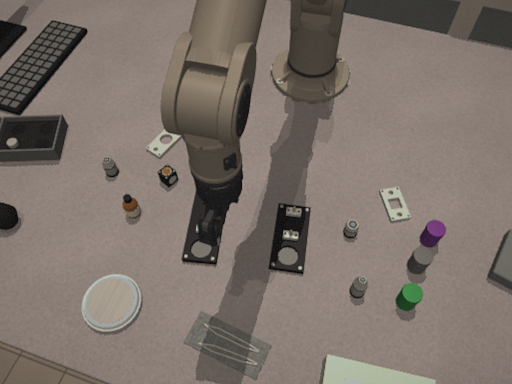

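View pics/side0.png

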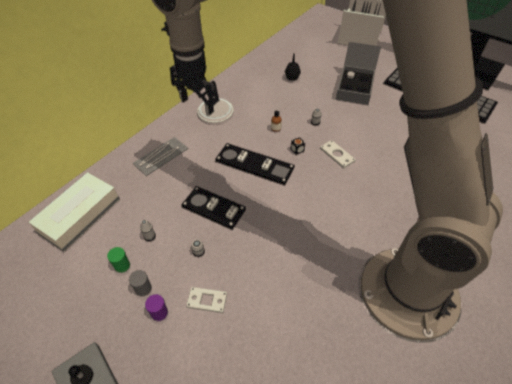

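View pics/wrist0.png

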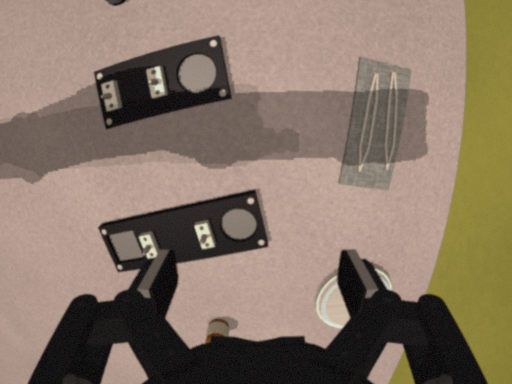

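```bash
cat > h.py <<'E'
from station import bot
import cv2,numpy as np
from scipy.spatial.transform import Rotation as Ro
def R(q): q=np.array(q); return Ro.from_quat([q[1],q[2],q[3],q[0]]).as_matrix()
def snap(n,tag):
    o=bot.get_obs(); p,d=bot.read_camera(n); cv2.imwrite(f"pics/{n}{tag}.png",p[...,::-1]); np.save(f"pics/{n}{tag}_d.npy",d)
    np.savez(f"pics/{n}{tag}_o.npz",p=o["eef_pos"],q=o["tool_rot"]); return p,d
def campose(n,o=None):
    m=bot.camera_model(n)
    if n!="wrist": return R(m["rotation"]),np.array(m["origin"]),np.array(m["mtx"])
    T=np.eye(4);T[:3,:3]=R(o["q"]);T[:3,3]=o["p"]; T=T@np.array(m["T_tool_cam"]); return T[:3,:3],T[:3,3],np.array(m["mtx"])
def rays(n,uv,o=None):
    Rm,t,K=campose(n,o); uv=np.atleast_2d(uv).astype(float)
    a=(uv-[K[0,2],K[1,2]])/[K[0,0],K[1,1]]
    if n=="wrist":
        r=np.linalg.norm(a,axis=1,keepdims=True)+1e-12; a=a/r*np.tan(r)
    c=np.c_[a[:,0],-a[:,1],-np.ones(len(a))]
    return t,c@Rm.T   # depth-scaled ray
def plane(n,uv,z,o=None):
    t,r=rays(n,uv,o); return t+r*((z-t[2])/r[:,2])[:,None]
def cloud(n,d,o=None):
    v,u=np.mgrid[:384,:512]; t,r=rays(n,np.c_[u.ravel(),v.ravel()],o)
    return (t+r*d.reshape(-1,1)).reshape(384,512,3)
def project(n,P,o=None):
    Rm,t,K=campose(n,o); c=(np.atleast_2d(P)-t)@Rm; a=np.c_[c[:,0],-c[:,1]]/-c[:,2:]
    if n=="wrist":
        r=np.linalg.norm(a,axis=1,keepdims=True)+1e-12; a=a/r*np.arctan(r)
    return a*[K[0,0],K[1,1]]+[K[0,2],K[1,2]]
E
python3 - <<'E'
from h import *
for n in ["scene","side","wrist"]:
    d=np.load(f"pics/{n}0_d.npy"); o=np.load("pics/wrist0_o.npz") if n=="wrist" and False else None
    if n=="wrist": o=dict(p=[.6743,0,.1995],q=[-0.4996,-0.4995,-0.5004,0.5005])
    C=cloud(n,d,o); np.save(f"pics/{n}0_C.npy",C)
    x,y,z=C[...,0],C[...,1],C[...,2]
    b=(abs(z)<.006)&(x>.3)&(x<1); print(n,"bench",np.median(z[b]),z[b].std())
    if n=="wrist":continue
    m=((z>.012)&(z<.12)&(x>.3)&(x<1.05)&(abs(y)<.6)).astype(np.uint8)
    k,l,s,c=cv2.connectedComponentsWithStats(m)
    for i in range(1,k):
        if s[i,4]<25: continue
        q=C[l==i]; print(i,np.round(c[i]),s[i,4],"zmax",q[:,2].max().round(4),np.percentile(q[:,2],[5,50,95]).round(4),"xy",((q[:,:2].min(0)+q[:,:2].max(0))/2).round(4),"ext",np.ptp(q[:,:2],axis=0).round(3))
for n,w in [("scene",(90,110,240,270)),("scene",(330,180,450,320)),("side",(200,80,360,190)),("side",(100,180,250,330))]:
    p=cv2.imread(f"pics/{n}0.png"); a,b,c,e=w; f=min(800/(c-a),600/(e-b))
    cv2.imwrite(f"pics/{n}_crop_{a}.png",cv2.resize(p[b:e,a:c],None,fx=f,fy=f,interpolation=cv2.INTER_CUBIC)); print(w,f)
E
```

```text
scene bench -0.0006732324404576384 0.0019481646921825483
1 [ 51. 141.] 723 zmax 0.0485 [0.015  0.0295 0.0454] xy [ 0.4853 -0.5716] ext [0.137 0.057]
20 [109. 166.] 203 zmax 0.0593 [0.0158 0.0414 0.0568] xy [ 0.5227 -0.3897] ext [0.029 0.028]
21 [167. 175.] 256 zmax 0.0438 [0.0158 0.0376 0.0421] xy [ 0.4964 -0.2418] ext [0.043 0.044]
25 [196. 234.] 859 zmax 0.0301 [0.0127 0.0152 0.0187] xy [ 0.601  -0.0993] ext [0.181 0.12 ]
31 [130. 206.] 293 zmax 0.0778 [0.0168 0.0472 0.0746] xy [ 0.611  -0.2815] ext [0.038 0.034]
37 [  7. 216.] 383 zmax 0.0684 [0.0174 0.043  0.0616] xy [ 0.7324 -0.5465] ext [0.057 0.036]
39 [290. 235.] 1813 zmax 0.0486 [0.0128 0.0155 0.028 ] xy [0.555  0.1027] ext [0.181 0.106]
52 [351. 228.] 188 zmax 0.0464 [0.0151 0.0391 0.044 ] xy [0.4933 0.2341] ext [0.029 0.031]
53 [433. 233.] 452 zmax 0.0655 [0.0185 0.0589 0.0632] xy [0.4518 0.4151] ext [0.043 0.042]
56 [503. 262.] 795 zmax 0.04 [0.0158 0.0328 0.036 ] xy [0.4479 0.5763] ext [0.136 0.046]
59 [420. 260.] 481 zmax 0.0657 [0.0165 0.0591 0.0631] xy [0.5287 0.397 ] ext [0.044 0.042]
63 [111. 303.] 2595 zmax 0.029 [
[... 1410 characters left out ...]
210 zmax 0.0763 [0.0173 0.0511 0.0734] xy [0.6233 0.2829] ext [0.026 0.033]
70 [197. 247.] 161 zmax 0.0478 [0.0143 0.038  0.0451] xy [0.4875 0.2357] ext [0.029 0.031]
71 [118. 259.] 388 zmax 0.0666 [0.0172 0.0609 0.065 ] xy [0.6171 0.3896] ext [0.043 0.042]
72 [140. 282.] 403 zmax 0.0666 [0.0183 0.0611 0.0649] xy [0.5247 0.3991] ext [0.044 0.042]
86 [156. 307.] 433 zmax 0.0667 [0.0182 0.0617 0.0647] xy [0.4476 0.4168] ext [0.045 0.043]
118 [ 96. 364.] 841 zmax 0.0504 [0.0264 0.0354 0.0389] xy [0.4533 0.5784] ext [0.113 0.043]
wrist bench 0.0001209809928416905 0.0011764980055802886
(90, 110, 240, 270) 3.75
(330, 180, 450, 320) 4.285714285714286
(200, 80, 360, 190) 5.0
(100, 180, 250, 330) 4.0
```

View pics/scene_crop_330.png

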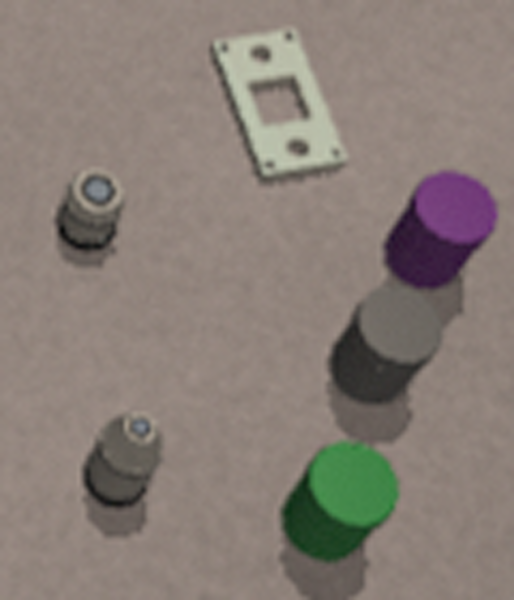

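View pics/side_crop_200.png

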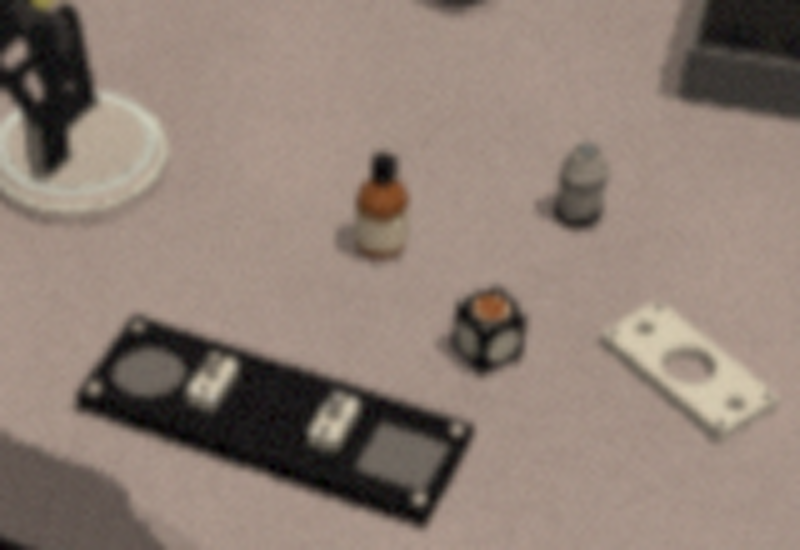

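View pics/scene_crop_90.png

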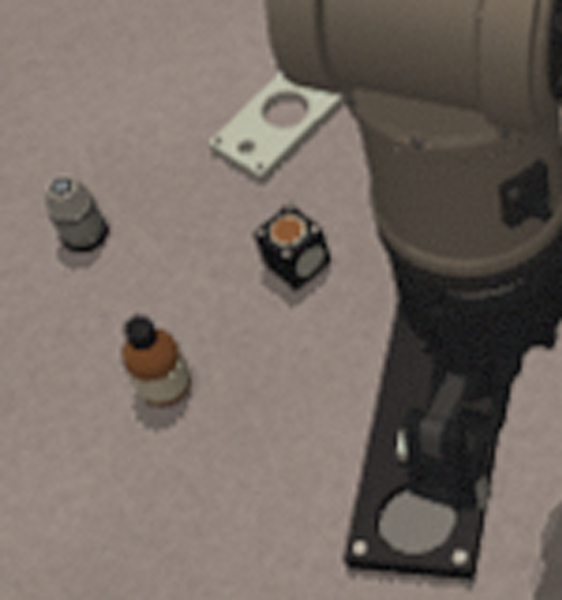

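```bash
cat > seg.py <<'E'
from h import *
def white_rects(n,p,z,o=None,amin=60,thr=150):
    """bright low-saturation blobs -> list of world rects at plane z"""
    hsv=cv2.cvtColor(p[...,::-1].copy(),cv2.COLOR_BGR2HSV)
    m=((hsv[...,2]>thr)&(p[...,0].astype(int)-p[...,2]<28)).astype(np.uint8)
    cs,_=cv2.findContours(m,cv2.RETR_EXTERNAL,cv2.CHAIN_APPROX_NONE); out=[]
    for c in cs:
        if cv2.contourArea(c)<amin: continue
        c=c[:,0,:]; w=plane(n,c,z,o)[:,:2]
        r=cv2.minAreaRect((w*1000).astype(np.float32)); out.append((c.mean(0).round(0),np.array(r[0]).round(1),np.array(r[1]).round(1),round(r[2],1)))
    return out
E
python3 - <<'E'
from seg import *
for n in ["scene","side"]:
    p=cv2.imread(f"pics/{n}0.png")[...,::-1]
    for px in [(165,147),(395,204)] if n=="scene" else [(330,147),(345,160),(193,299)]: print(n,px,p[px[1],px[0]])
    for r in white_rects(n,p,.010): print(n,*r)
o=dict(p=[.6743,0,.1995],q=[-0.4996,-0.4995,-0.5004,0.5005])
for z in [0,.1]: print(project("wrist",[[.6743,0,z]],o))
p=cv2.imread(f"pics/wrist0.png")[...,::-1]
for r in white_rects("wrist",p,.028,o,amin=20,thr=150): print(*r)
E
```

```text
scene (165, 147) [186 187 168]
scene (395, 204) [148 135 125]
scene [374. 374.] [779.6 357.5] [ 55.9 225.1] 18.8
scene [111. 302.] [ 830.1 -223.2] [125.7 128.1] 18.9
scene [398. 203.] [374.3 329.3] [96.  66.6] 29.0
scene [254. 169.] [402.9 -33.5] [135.1  71.1] 18.5
scene [157. 133.] [ 374.6 -333.9] [111.  101.3] 74.2
side (330, 147) [206 195 170]
side (345, 160) [171 159 141]
side (193, 299) [179 167 147]
side [ 37. 220.] [921.3 449.5] [37.7 62.1] 52.7
side [ 76. 199.] [891.6 331.5] [119.7 191.1] 5.7
side [217. 111.] [ 842.6 -232.1] [126.3 125.1] 41.3
[[258.3468522  160.94985805]]
[[258.39889384 183.92189775]]
[326. 302.] [ 781.9 -217.5] [ 37.5 111.7] 14.8
[384. 279.] [ 866.4 -170.2] [10.8 53.3] 36.2
[144. 239.] [ 518.1 -101.3] [17.7 11.7] 17.7
[201. 231.] [601.4 -87. ] [18.1 22.6] 13.5
[159.  80.] [554.2 107. ] [13.8 31.3] 10.2
[198.  72.] [603.3 112.6] [38.6 38.3] 13.1
```

```bash
python3 - <<'E'
from seg import *
p=cv2.imread("pics/wrist0.png"); cv2.imwrite("pics/w0crop.png",cv2.resize(p[20:290,80:290],None,fx=2.2,fy=2.2,interpolation=cv2.INTER_CUBIC))
E
```

```text
(no output)
```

View pics/w0crop.png

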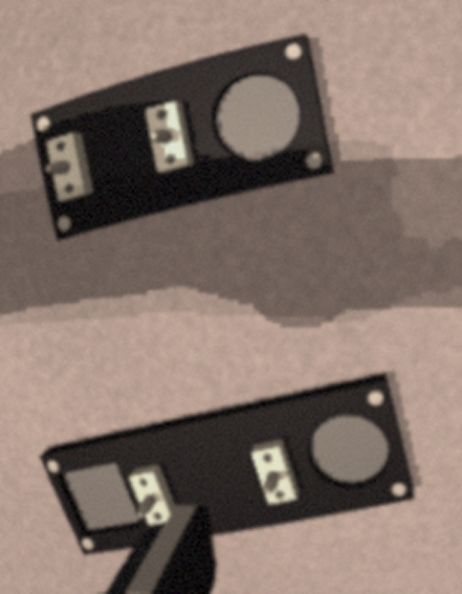

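```bash
python3 - <<'E'
from h import *
c=np.array([(601,338),(655,303),(778,400),(718,440)])/5+[200,80]
w=plane("side",c,.010); print(w.round(4), w.mean(0)); 
h=np.array([(645,328),(735,403),(690,366)])/5+[200,80]; w=plane("side",h,.010); print(w.round(4))
h=np.array([(215,142),(265,180),(343,100)])/3.75+[90,110]; w=plane("scene",h,.010); print(w.round(4))
h=np.array([(285,108),(246,147)])/3.75+[90,110]; w=plane("scene",h,.010); print(w.round(4))
h=np.array([(213,45),(293,30),(346,158),(264,180),(280,103),(260,53),(299,147)])/4.2857+[330,180]; w=plane("scene",h,.010); print(w.round(4))
E
```

```text
[[ 0.4339 -0.2901  0.01  ]
 [ 0.4228 -0.3397  0.01  ]
 [ 0.3158 -0.3104  0.01  ]
 [ 0.3288 -0.2574  0.01  ]] [ 0.37535406 -0.29939889  0.01      ]
[[ 0.4159 -0.3154  0.01  ]
 [ 0.3361 -0.2916  0.01  ]
 [ 0.3751 -0.3029  0.01  ]]
[[ 0.4239 -0.3355  0.01  ]
 [ 0.4429 -0.2872  0.01  ]
 [ 0.3593 -0.2646  0.01  ]]
[[ 0.3797 -0.3014  0.01  ]
 [ 0.4208 -0.3126  0.01  ]]
[[0.356  0.28   0.01  ]
 [0.3303 0.3228 0.01  ]
 [0.4066 0.3662 0.01  ]
 [0.4358 0.3246 0.01  ]
 [0.3827 0.3243 0.01  ]
 [0.3526 0.3072 0.01  ]
 [0.4082 0.3397 0.01  ]]
```

```bash
cat >> h.py <<'E'
def target_R(a):
    c,s=np.cos(np.radians(a)),np.sin(np.radians(a)); return np.array([[0,c,s],[0,s,-c],[-1,0,0]])
def go(p,a):
    o=bot.get_obs(); Rc=R(o["tool_rot"]); Rt=target_R(a); rv=Ro.from_matrix(Rc.T@Rt).as_rotvec()
    p0=np.array(o["eef_pos"]); d=np.array(p)-p0; ac=np.degrees(np.arctan2(Rc[1,1],Rc[0,1]))
    print("t",round(o["t"],2),"pos",p0.round(4),"a",ac.round(2),"F",np.round(o["contact_force"],1),"w",round(o["gripper_width"],3),"q",np.round(o["q"],2))
    print(" turn units",(rv/(2*np.pi)).round(4)," shift in final frame (units)",(Rt.T@d/.04).round(3)," in current",(Rc.T@d/.04).round(3))
E
python3 -c "
from h import *
go([.377,-.301,.15],73.4)"
```

```text
t 0.15 pos [ 0.6745 -0.      0.1997] a -0.0 F [-1.1  0.5 -0.3] w 1.002 q [-0.11  0.48  0.02  1.56 -0.01  1.11 -0.08]
 turn units [-2.039e-01 -1.000e-04  2.000e-04]  shift in final frame (units) [ 1.243 -9.335 -4.978]  in current [ 1.255 -7.436  7.524]
```

step_arm:
  plan:
    - [0.15,-0.93,0.94,0,0,0]
    - [0.15,-0.93,0.94,0,0,0]
    - [0.15,-0.93,0.94,0,0,0]
    - [0.15,-0.93,0.94,0,0,0]
    - [0.15,-0.93,0.94,0,0,0]
    - [0.15,-0.93,0.94,0,0,0]
    - [0.15,-0.93,0.94,0,0,0]
    - [0.15,-0.93,0.94,0,0,0]
  fingers: -1
  force: 40

```text
t: 1.15
eef_pos: [0.376, -0.3018, 0.1523]
tool_rot: [0.5, 0.5, 0.5, -0.5]
contact_force: [0.4, -0.5, 1.3]
gripper_width: 1.007
```

step_arm:
  plan:
    - [0,0,0,-0.0291,0,0]
    - [0,0,0,-0.0291,0,0]
    - [0,0,0,-0.0291,0,0]
    - [0,0,0,-0.0291,0,0]
    - [0,0,0,-0.0291,0,0]
    - [0,0,0,-0.0291,0,0]
    - [0,0,0,-0.0291,0,0]
    - [0,0,0,0,0,0]

```text
t: 2.15
eef_pos: [0.3772, -0.3008, 0.1524]
tool_rot: [0.699, 0.103, 0.7, -0.103]
contact_force: [-0.1, -0.0, -0.3]
gripper_width: 0.996
```

```bash
python3 -c "
from h import *
go([.377,-.301,.15],73.4)
snap('wrist','1')"
```

```text
t 2.15 pos [ 0.3772 -0.3008  0.1524] a 73.23 F [-0.1 -0.  -0.3] w 0.996 q [ 0.57  0.22 -0.03  2.05  0.01  0.87  1.81]
 turn units [-0.0005 -0.     -0.    ]  shift in final frame (units) [ 0.059 -0.007 -0.004]  in current [ 0.059 -0.007 -0.004]
```

View pics/wrist1.png

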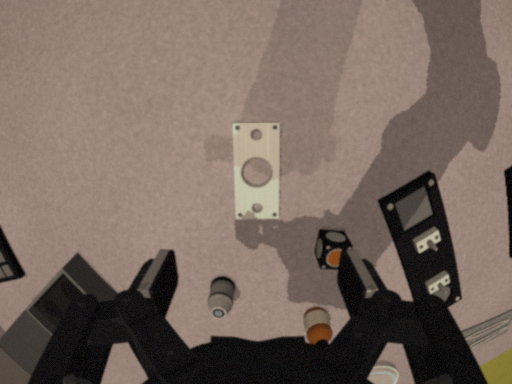

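```bash
cat > plate.py <<'E'
from h import *
def plate(tag,seed,z=.010,verbose=True):
    p=cv2.imread(f"pics/wrist{tag}.png"); o=np.load(f"pics/wrist{tag}_o.npz")
    b=p.astype(int)
    m=((b[...,1]-b[...,2]>-2*0-4)&(b[...,1]>110)).astype(np.uint8)  # plate is greenish-white, bench pinkish
    k,l=cv2.connectedComponents(m)
    # label nearest seed
    ys,xs=np.where(l>0); i=np.argmin((xs-seed[0])**2+(ys-seed[1])**2); lab=l[ys[i],xs[i]]
    mm=(l==lab).astype(np.uint8)
    cs,h=cv2.findContours(mm,cv2.RETR_CCOMP,cv2.CHAIN_APPROX_NONE)
    big=max(cs,key=cv2.contourArea); w=plane("wrist",big[:,0],z,o)[:,:2]*1000
    r=cv2.minAreaRect(w.astype(np.float32)); print("rect",np.round(r[0],2),np.round(r[1],2),round(r[2],2),"px",big[:,0].mean(0).round(1))
    for c in cs:
        if c is big or cv2.contourArea(c)<15: continue
        w=plane("wrist",c[:,0],z,o)[:,:2]*1000
        print("hole",((w.min(0)+w.max(0))/2).round(2),np.ptp(w,axis=0).round(1),"px",c[:,0].mean(0).round(1))
    return mm
E
python3 - <<'E'
from plate import *
p=cv2.imread("pics/wrist1.png"); print(p[130,265],p[150,245],p[150,300],p[100,250],p[180,330])
plate("1",(245,150))
o=np.load("pics/wrist1_o.npz"); C=cloud("wrist",np.load("pics/wrist1_d.npy"),o)
print("plate z",np.median(C[145:155,240:275,2]),"bench",np.median(C[145:155,290:320,2]))
h=np.array([(257,134.5),(257.5,208)]); w=plane("wrist",h,.01,o)*1000; print(w.round(1)); d=w[0]-w[1]; print(np.degrees(np.arctan2(d[1],d[0])),np.linalg.norm(d),w.mean(0))
E
```

```text
[152 175 189] [151 174 189] [111 119 139] [114 125 143] [126 138 161]
rect [ 399.16 -307.72] [48.62 60.07] 73.98 px [256.3 196.1]
plate z 0.010125663484052194 bench 0.00016727498468005475
[[ 336.6 -288.3   10. ]
 [ 417.2 -312.    10. ]]
163.62757576469937 84.01801472620194 [ 376.91637544 -300.15814521   10.        ]
```

```bash
sed -i 's/m=((b\[.*$/m=((b[...,1]-b[...,0]>15)\&(b[...,1]-b[...,2]>-19)\&(b[...,1]>80)).astype(np.uint8)/' plate.py; python3 - <<'E'
from plate import *
m=plate("1",(245,150)); 
E
```

```text
rect [ 376.07 -301.77] [ 51.83 111.38] 74.41 px [256.1 169.7]
hole [ 419.17 -334.44] [6.6 5.6] px [239.6 214.6]
hole [ 416.17 -312.75] [11.9 12.7] px [256.7 207.2]
hole [ 375.54 -301.05] [35.1 35.6] px [256.  171.6]
hole [ 335.65 -289.54] [13.3 12.8] px [255.8 134. ]
hole [ 323.15 -305.94] [5.8 5.4] px [237.3 127.3]
hole [ 333.78 -268.02] [5.8 5.4] px [274.7 126.7]
```

```bash
python3 -c "
from h import *
go([.3758,-.3012,.0005],74.1)"
```

```text
t 2.2 pos [ 0.3772 -0.3008  0.1524] a 73.11 F [ 0.5  0.8 -0.4] w 1.0 q [ 0.57  0.22 -0.03  2.05  0.01  0.87  1.81]
 turn units [-0.0028 -0.     -0.    ]  shift in final frame (units) [ 3.797 -0.02  -0.032]  in current [ 3.797 -0.021 -0.031]
```

step_arm:
  plan:
    - [0,-0.02,-0.03,-0.0028,0,0]
    - [0.9,0,0,0,0,0]
    - [0.9,0,0,0,0,0]
    - [0.9,0,0,0,0,0]
    - [0.6,0,0,0,0,0]
    - [0.3,0,0,0,0,0]
    - [0.19,0,0,0,0,0]
    - [0,0,0,0,0,0]

```text
t: 3.2
eef_pos: [0.3762, -0.3013, 0.0011]
tool_rot: [0.701, 0.096, 0.7, -0.096]
contact_force: [-0.5, -0.1, 0.4]
gripper_width: 1.004
```

step_arm:
  plan:
    - [0,0,0,0,0,0]
    - [0,0,0,0,0,0]
    - [0,0,0,0,0,0]
    - [0,0,0,0,0,0]
    - [0,0,0,0,0,0]
    - [0,0,0,0,0,0]
  fingers: 1
  force: 60

```text
t: 3.95
eef_pos: [0.376, -0.3012, 0.0009]
tool_rot: [0.701, 0.096, 0.701, -0.096]
contact_force: [0.5, -0.3, 0.1]
gripper_width: 0.003
```

```bash
python3 -c "
from h import *
go([.3758,-.3012,.0005],74.1)
snap('wrist','2')"
```

```text
t 3.95 pos [ 0.376  -0.3012  0.0009] a 74.34 F [ 0.5 -0.3  0.1] w 0.003 q [ 0.57  0.47 -0.03  2.16  0.03  0.52  1.82]
 turn units [ 0.0007 -0.     -0.    ]  shift in final frame (units) [ 0.01  -0.002 -0.005]  in current [ 0.01  -0.002 -0.005]
```

View pics/wrist2.png

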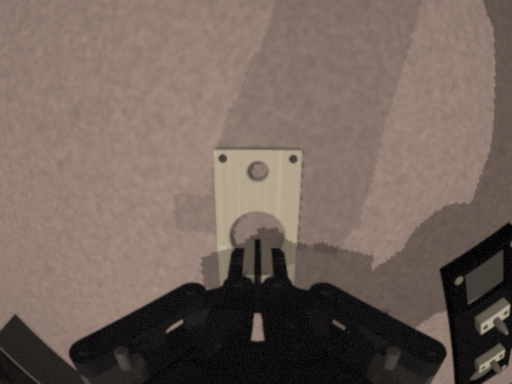

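step_arm:
  plan:
    - [-0.5,0,0,0,0,0]
    - [-0.9,0,0,0,0,0]
    - [-0.9,0,0,0,0,0]
    - [0,0,0,0,0,0]
    - [0,0,0,0,0,0]
  fingers: 1

```text
t: 4.62
eef_pos: [0.3756, -0.301, 0.0925]
tool_rot: [0.7, 0.096, 0.701, -0.096]
contact_force: [-0.6, -0.0, -0.8]
gripper_width: 0.001
```

step_arm:
  plan:
    - [0,0,0,0,0,0]
    - [0,0,0,0,0,0]
    - [0,0,0,0,0,0]
    - [0,0,0,0,0,0]
    - [0,0,0,0,0,0]
  fingers: -0.3

```text
t: 5.25
eef_pos: [0.376, -0.3012, 0.0928]
tool_rot: [0.7, 0.096, 0.701, -0.096]
contact_force: [0.3, -0.2, -0.6]
gripper_width: 0.649
```

```bash
python3 - <<'E'
from h import *
snap('wrist','3')
T=np.array(bot.camera_model("wrist")["T_tool_cam"])
for tag in ["1","2","3"]:
    d=np.load(f"pics/wrist{tag}_d.npy"); o=dict(p=[0,0,0],q=[1,0,0,0])
    C=cloud("wrist",d,o)  # tool frame
    m=(C[...,0]<.03)&(C[...,0]>-.05)&(abs(C[...,1])<.07)&(abs(C[...,2])<.03)
    if tag=="2":
        m&=np.mgrid[:384,:512][0]>236; m&=abs(np.mgrid[:384,:512][1]-257)<40
    for s in (-1,1):
        q=C[m&(C[...,1]*s>0)]; v,u=np.where(m&(C[...,1]*s>0))
        if not len(q): continue
        print(tag,s,len(q),"x pct",np.percentile(q[:,0],[50,95,99,100]).round(4))
        t=q[q[:,0]>np.percentile(q[:,0],99)-.004]; print("   y",t[:,1].min().round(4),t[:,1].max().round(4),"z",t[:,2].min().round(4),t[:,2].max().round(4))
print(bot.get_obs()["gripper_width"])
E
```

```text
1 -1 137 x pct [-0.0478 -0.0446 -0.0443 -0.044 ]
   y -0.0455 -0.0419 z -0.0116 0.0098
1 1 147 x pct [-0.0479 -0.0448 -0.0443 -0.0439]
   y 0.0425 0.0474 z -0.0118 0.0093
2 -1 979 x pct [-0.0094  0.0012  0.0017  0.002 ]
   y -0.027 -0.0005 z 0.0051 0.0294
2 1 978 x pct [-0.0095  0.001   0.0015  0.002 ]
   y 0.0002 0.0274 z 0.0051 0.0299
3 -1 424 x pct [-0.0446 -0.037  -0.0353 -0.0344]
   y -0.0338 -0.0271 z -0.0119 0.0086
3 1 422 x pct [-0.0446 -0.0367 -0.0353 -0.0349]
   y 0.0276 0.0344 z -0.0119 0.0082
0.65080604141281
```

View pics/wrist3.png

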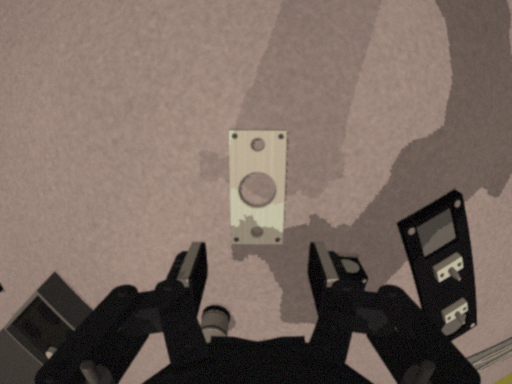

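```bash
python3 - <<'E'
from h import *
o=dict(p=[0,0,0],q=[1,0,0,0])
print(project("wrist",[[0,0,0],[-.013,.0425,0],[-.013,.0425,.011],[0,0,.011],[-.01,.028,.011]],o))
for tag,px in [("1",[(160,262),(165,255),(150,285),(172,258)]),("2",[(250,246),(237,262),(258,245),(270,255)]),("3",[(200,250),(185,262),(200,285),(312,252)])]:
    C=cloud("wrist",np.load(f"pics/wrist{tag}_d.npy"),o)
    for u,v in px: print(tag,(u,v),C[v,u].round(4))
E
```

```text
[[256.71386915 229.90209406]
 [325.32072931 238.42564018]
 [323.62531801 253.68406347]
 [256.71992352 244.73055895]
 [300.59335239 251.88034043]]
1 (160, 262) [-0.0589 -0.0455 -0.0111]
1 (165, 255) [-0.0532 -0.0445 -0.0117]
1 (150, 285) [-0.0786 -0.0441 -0.012 ]
1 (172, 258) [-0.0492 -0.0425 -0.0076]
2 (250, 246) [-0.0429 -0.0033 -0.0119]
2 (237, 262) [-0.0519 -0.0094 -0.008 ]
2 (258, 245) [-0.0421  0.0007 -0.012 ]
2 (270, 255) [-0.0521  0.0063 -0.0121]
3 (200, 250) [-0.0475 -0.0279 -0.0119]
3 (185, 262) [-0.0588 -0.0331 -0.0117]
3 (200, 285) [-0.057  -0.0276  0.0027]
3 (312, 252) [-0.0445  0.028  -0.009 ]
```

```bash
python3 - <<'E'
from h import *
print(bot.get_obs()["eef_pos"])
for n in ["scene","side"]:
    p,d=snap(n,"3"); C=cloud(n,d)
    m=(abs(C[...,0]-.376)<.09)&(abs(C[...,1]+.301)<.09)&(C[...,2]>.03)&(C[...,2]<.3)
    q=C[m]; v,u=np.where(m); print(n,len(q)); 
    if len(q):
        i=np.argsort(q[:,2])[:8]; print(q[i].round(3),np.c_[u,v][i]); print(project(n,[[.376,-.301,.0928]]))
    a=project(n,[[.376,-.301,.0928]])[0].astype(int); x0,y0=max(a[0]-70,0),max(a[1]-70,0)
    cv2.imwrite(f"pics/{n}3c.png",cv2.resize(p[y0:y0+120,x0:x0+140,::-1],None,fx=4,fy=4,interpolation=cv2.INTER_CUBIC)); print(x0,y0)
E
```

```text
[ 0.37604725 -0.30122112  0.09288608]
scene 1578
[[ 0.392 -0.27   0.127]
 [ 0.363 -0.328  0.128]
 [ 0.372 -0.332  0.128]
 [ 0.368 -0.331  0.128]
 [ 0.367 -0.329  0.128]
 [ 0.379 -0.331  0.129]
 [ 0.394 -0.272  0.129]
 [ 0.372 -0.329  0.129]] [[167 116]
 [151 102]
 [148 104]
 [149 103]
 [150 103]
 [147 106]
 [166 116]
 [149 104]]
[[161.07613884 117.57581816]]
91 47
side 1204
[[ 0.376 -0.332  0.128]
 [ 0.384 -0.268  0.13 ]
 [ 0.368 -0.33   0.13 ]
 [ 0.363 -0.327  0.131]
 [ 0.372 -0.33   0.131]
 [ 0.376 -0.266  0.132]
 [ 0.358 -0.328  0.133]
 [ 0.376 -0.331  0.133]] [[349 120]
 [336 130]
 [351 121]
 [352 122]
 [350 120]
 [338 131]
 [354 122]
 [349 119]]
[[341.80943982 134.341961  ]]
271 64
```

View pics/side3c.png

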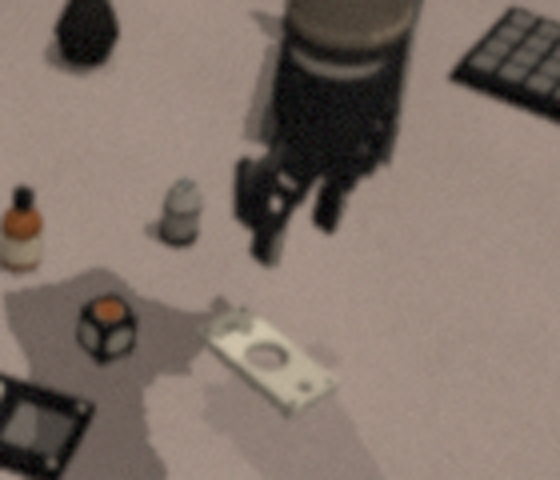

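step_arm:
  plan:
    - [0.9,0,0,0.0007,0,0]
    - [0.9,0,0,0,0,0]
    - [0.6,0,0,0,0,0]
    - [0.3,0,0,0,0,0]
    - [0.1,0,0,0,0,0]
    - [0,0,0,0,0,0]
  fingers: -0.5

```text
t: 6.15
eef_pos: [0.3764, -0.3015, -0.0186]
tool_rot: [0.701, 0.098, 0.7, -0.098]
contact_force: [-0.8, -0.4, 0.2]
gripper_width: 0.753
```

```bash
python3 - <<'E'
from h import *
go([.3758,-.3012,-.030],74.1)
snap('wrist','4'); p,d=snap('side','4')
for n in ["side","scene"]:
    if n=="scene": p,d=snap('scene','4')
    C=cloud(n,d); m=(abs(C[...,0]-.376)<.06)&(abs(C[...,1]+.301)<.06)&(C[...,2]>.0)&(C[...,2]<.2)
    cv2.imwrite(f"pics/{n}4c.png",cv2.resize((p[80:190,280:400,::-1] if n=="side" else p[70:180,100:220,::-1]),None,fx=5,fy=5,interpolation=cv2.INTER_CUBIC))
C=cloud("wrist",np.load("pics/wrist4_d.npy"),np.load("pics/wrist4_o.npz"))
m=(np.abs(C[...,0]-.376)<.07)&(np.abs(C[...,1]+.301)<.07)&(C[...,2]>.0)&(C[...,2]<.1)
E
```

```text
t 6.15 pos [ 0.3764 -0.3015 -0.0186] a 74.08 F [-0.8 -0.4  0.2] w 0.753 q [ 0.57  0.51 -0.03  2.16  0.03  0.47  1.81]
 turn units [-0.0001  0.0001  0.    ]  shift in final frame (units) [ 0.284  0.002 -0.017]  in current [ 0.284  0.003 -0.017]
```

View pics/wrist4.png

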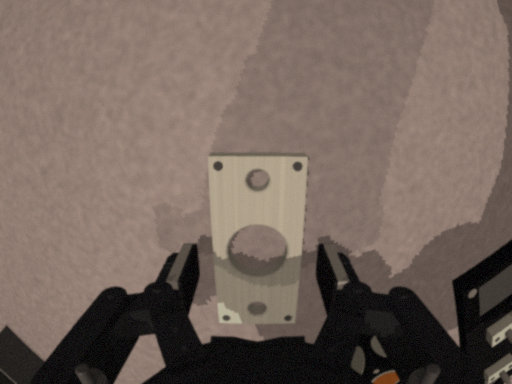

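View pics/side4c.png

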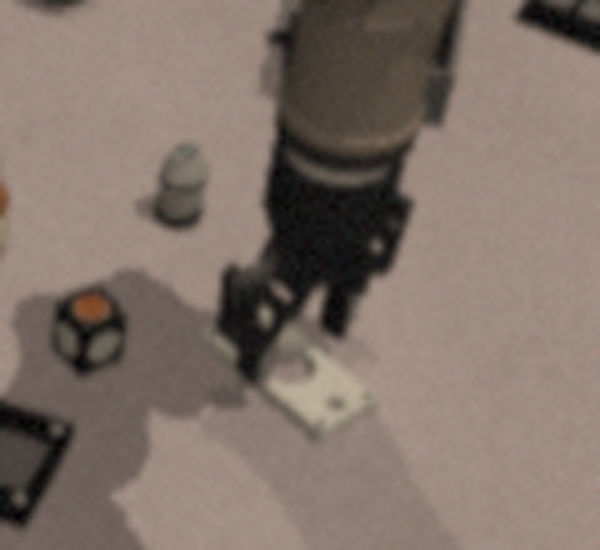

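step_arm:
  plan:
    - [0.2,0,0,0,0,0]
    - [0.12,0,0,0,0,0]
    - [0,0,0,0,0,0]

```text
t: 6.68
eef_pos: [0.3757, -0.3009, -0.0324]
tool_rot: [0.7, 0.098, 0.701, -0.098]
contact_force: [0.4, 0.4, 0.4]
gripper_width: 0.75
```

step_arm:
  plan:
    - [0,0,0,0,0,0]
    - [0,0,0,0,0,0]
    - [0,0,0,0,0,0]
    - [0,0,0,0,0,0]
  fingers: 1
  force: 60

```text
t: 7.18
eef_pos: [0.376, -0.3012, -0.0315]
tool_rot: [0.7, 0.098, 0.7, -0.098]
contact_force: [-1.0, 1.7, 6.4]
gripper_width: 0.565
```

step_arm:
  plan:
    - [-0.1,0,0,0,0,0]
    - [-0.4,0,0,0,0,0]
    - [-0.9,0,0,0,0,0]
    - [-0.9,0,0,0,0,0]
    - [-0.9,0,0,0,0,0]
    - [0,0,0,0,0,0]

```text
t: 7.92
eef_pos: [0.378, -0.3025, 0.0995]
tool_rot: [0.702, 0.097, 0.698, -0.099]
contact_force: [0.6, 0.3, -1.5]
gripper_width: 0.565
```

```bash
python3 - <<'E'
from h import *
snap('wrist','5')
go([.55,-.09,.12],101)
E
```

```text
t 7.97 pos [ 0.3768 -0.3018  0.0978] a 74.08 F [-0.2  0.2 -1.8] w 0.568 q [ 0.58  0.3  -0.04  2.1   0.02  0.74  1.82]
 turn units [-0.0748  0.0005  0.0003]  shift in final frame (units) [-0.555  4.371  5.26 ]  in current [-0.552  6.278  2.713]
```

View pics/wrist5.png

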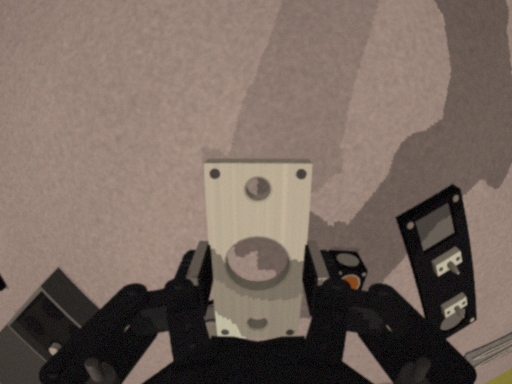

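step_arm:
  plan:
    - [-0.2,0.5,0.5,0,0,0]
    - [-0.1,0.8,0.9,0,0,0]
    - [0,0.8,0.9,0,0,0]
    - [0,0.8,0.9,0,0,0]
    - [0,0.6,0.6,0,0,0]
    - [0,0.34,0.38,-0.025,0,0]
    - [0,0,0,-0.025,0,0]
    - [0,0,0,-0.025,0,0]

```text
t: 8.98
eef_pos: [0.578, -0.1986, 0.1064]
tool_rot: [0.703, -0.07, 0.705, 0.071]
contact_force: [-0.5, 0.4, -2.1]
gripper_width: 0.561
```

step_arm:
  plan:
    - [0,0,0,0,0,0]
    - [0,0,0,0,0,0]

```text
t: 9.22
eef_pos: [0.5783, -0.1993, 0.1074]
tool_rot: [0.703, -0.067, 0.704, 0.067]
contact_force: [0.2, 0.5, -1.2]
gripper_width: 0.562
```

```bash
python3 - <<'E'
from h import *
snap('wrist','6')
go([.58,-.2,.11],101)
E
```

```text
t 9.28 pos [ 0.5785 -0.1993  0.1076] a 100.94 F [-0.7  0.  -1.2] w 0.565 q [ 0.37  0.48 -0.18  1.79  0.11  0.89  1.9 ]
 turn units [-0.0002 -0.0001 -0.0001]  shift in final frame (units) [-0.06  -0.024  0.034]  in current [-0.06  -0.024  0.034]
```

View pics/wrist6.png

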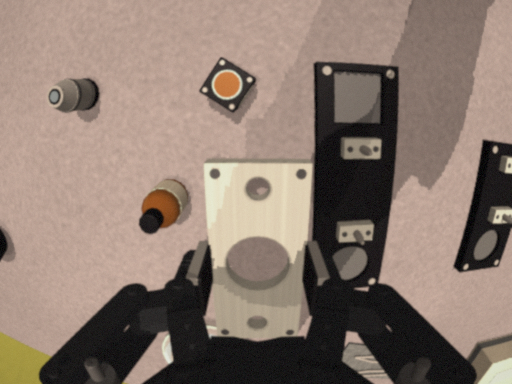

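```bash
python3 - <<'E'
from h import *
p=cv2.imread("pics/wrist6.png"); cv2.imwrite("pics/w6c.png",cv2.resize(p[50:300,300:410],None,fx=4,fy=2.4*1.0,interpolation=cv2.INTER_CUBIC) if 0 else cv2.resize(p[130:255,320:400],None,fx=4.8,fy=4.8,interpolation=cv2.INTER_CUBIC))
o=np.load("pics/wrist6_o.npz"); C=cloud("wrist",np.load("pics/wrist6_d.npy"),o)
u0=slice(320,395)
sub=C[60:290,u0]; z=sub[...,2]
for nm,(a,b) in dict(bars=(.024,.034),pins=(.036,.06)).items():
    m=((z>a)&(z<b)).astype(np.uint8); k,l,s,c=cv2.connectedComponentsWithStats(m)
    for i in range(1,k):
        if s[i,4]<4: continue
        q=sub[l==i]; print(nm,c[i]+[320,60],s[i,4],"mean",q.mean(0).round(4),"ext",np.ptp(q,axis=0).round(3))
E
```

```text
bars [360.61422088 147.91679274] 661 mean [ 0.5206 -0.115   0.0283] ext [0.024 0.038 0.01 ]
bars [354.70363636 231.33272727] 550 mean [ 0.6012 -0.0961  0.0281] ext [0.025 0.038 0.01 ]
pins [366.65116279 151.09302326] 86 mean [ 0.5206 -0.1148  0.0429] ext [0.008 0.007 0.013]
pins [359.38571429 238.54285714] 70 mean [ 0.6018 -0.0957  0.0423] ext [0.007 0.007 0.013]
```

View pics/w6c.png

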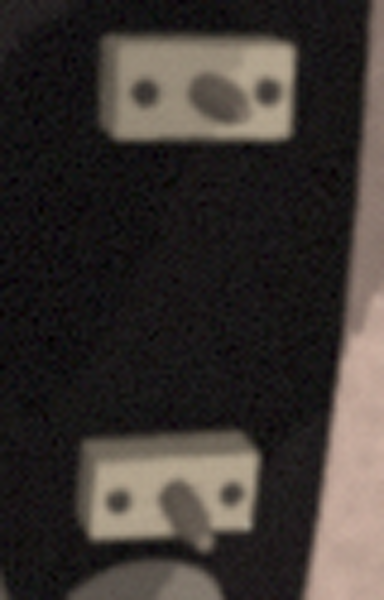

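```bash
cat > held.py <<'E'
from h import *
def held(tag,cols=(200,316),rows=(150,345)):
    p=cv2.imread(f"pics/wrist{tag}.png"); d=np.load(f"pics/wrist{tag}_d.npy"); o=np.load(f"pics/wrist{tag}_o.npz")
    b=p.astype(int); I=dict(p=[0,0,0],q=[1,0,0,0]); C=cloud("wrist",d,I)
    m=((b[...,1]-b[...,0]>12)&(b[...,1]>70)&(C[...,0]>-.06)&(C[...,0]<-.015)&(abs(C[...,1])<.032)); 
    X=C[m]; A=np.c_[X[:,1:],np.ones(len(X))]; 
    for _ in range(4):
        co=np.linalg.lstsq(A,X[:,0],rcond=None)[0]; e=X[:,0]-A@co; k=abs(e)<2.5*e.std()+1e-4; X,A=X[k],A[k]
    print("plane x=%.4f y + %.4f z + %.4f"%tuple(co),"n",len(X),"rms",e.std().round(5))
    mm=m.astype(np.uint8); cs,_=cv2.findContours(mm,cv2.RETR_CCOMP,cv2.CHAIN_APPROX_NONE)
    def top(uv):
        t,r=rays("wrist",uv,I); s=(t@[1,-co[0],-co[1]]-co[2])/-(r@[1,-co[0],-co[1]]); return t+r*s[:,None]
    H=[]
    for c in cs:
        a=cv2.contourArea(c)
        if 25<a<60000:
            w=top(c[:,0]); ce=(w.min(0)+w.max(0))/2; print("blob px",c[:,0].mean(0).round(1),"c",ce.round(4),"ext",np.ptp(w,axis=0).round(4),a)
    return co,top
E
python3 - <<'E'
from held import *
o=np.load("pics/wrist6_o.npz")
s=np.array([(145,93),(268,92),(118,501),(231,494)])/4.8+[320,130]; w=plane("wrist",s,.028,o); print(w.round(4)); m1,m2=(w[0]+w[1])/2,(w[2]+w[3])/2; d=m2-m1
print("pins",m1.round(4),m2.round(4),np.linalg.norm(d),np.degrees(np.arctan2(d[1],d[0])),"mid",(m1+m2)/2)
held("6"); held("5")
E
```

```text
[[ 0.5242 -0.1244  0.028 ]
 [ 0.5184 -0.1     0.028 ]
 [ 0.6062 -0.1057  0.028 ]
 [ 0.6007 -0.0812  0.028 ]]
pins [ 0.5213 -0.1122  0.028 ] [ 0.6034 -0.0934  0.028 ] 0.08421452415641976 12.883784091387803 mid [ 0.56236676 -0.10283582  0.028     ]
plane x=-0.0014 y + 0.0016 z + -0.0416 n 13031 rms 0.00057
blob px [257.  243.2] c [-0.0416  0.0005 -0.    ] ext [0.0002 0.0508 0.1115] 16794.0
blob px [289.7 331.9] c [-0.0415  0.0206  0.0514] ext [0.     0.0055 0.0056] 36.5
blob px [224.5 331.6] c [-0.0415 -0.0195  0.051 ] ext [0.     0.0057 0.0064] 40.0
blob px [263.  322.8] c [-0.0415  0.0041  0.0434] ext [0.     0.0048 0.006 ] 28.0
blob px [255. 319.] c [-0.0415 -0.0004  0.04  ] ext [0.     0.0101 0.0076] 87.5
blob px [260.4 266. ] c [-0.0416  0.001  -0.0014] ext [0.0001 0.0348 0.0305] 2406.0
blob px [257.4 186.1] c [-0.0416  0.001  -0.0427] ext [0.     0.0112 0.0088] 329.5
blob px [300.9 173.7] c [-0.0417  0.0209 -0.0489] ext [0.     0.0048 0.0053] 76.5
blob px [214.4 173.2] c [-0.0416 -0.0191 -0.0491] ext [0.     0.0052 0.0048] 77.5
plane x=-0.0013 y + 0.0014 z + -0.0416 n 12823 rms 0.00055
blob px [258.6 241.5] c [-0.0416  0.0007 -0.0001] ext [0.0002 0.0504 0.1114] 16587.5
blob px [224.5 331.8] c [-0.0415 -0.0195  0.0514] ext [0.     0.0045 0.0056] 31.0
blob px [256.9 322.1] c [-0.0416  0.0008  0.0422] ext [0.     0.0126 0.012 ] 216.5
blob px [257.3 266.1] c [-0.0416  0.0005  0.0009] ext [0.0001 0.0359 0.0353] 2796.5
blob px [257.4 187.9] c [-0.0417  0.0008 -0.042 ] ext [0.     0.0117 0.0113] 392.0
blob px [300.8 173.7] c [-0.0417  0.0207 -0.0489] ext [0.     0.0052 0.0053] 86.5
blob px [214.3 173.3] c [-0.0417 -0.0191 -0.0489] ext [0.     0.0052 0.0053] 90.5
```

```bash
python3 - <<'E'
from held import *
o=np.load("pics/wrist6_o.npz")
s=np.array([(236,106),(205,542),(195,82),(172,487)])/4.8+[320,130]; print(plane("wrist",s[:2],.047,o).round(4),plane("wrist",s[2:],.03,o).round(4))
# target
Rt=target_R(90+12.9); c=np.array([.5624,-.1028,0])-Rt@np.array([0,.0007,0.0]); print(c)
go([c[0],c[1],.04],102.9)
E
```

```text
[[ 0.5205 -0.114   0.047 ]
 [ 0.6036 -0.0931  0.047 ]] [[ 0.5198 -0.116   0.03  ]
 [ 0.6004 -0.0959  0.03  ]]
[ 0.56255628 -0.10348233  0.        ]
t 9.28 pos [ 0.5785 -0.1993  0.1076] a 100.94 F [-0.7  0.  -1.2] w 0.565 q [ 0.37  0.48 -0.18  1.79  0.11  0.89  1.9 ]
 turn units [-0.0054 -0.0001 -0.0001]  shift in final frame (units) [1.69  2.425 0.147]  in current [1.691 2.428 0.065]
```

step_arm:
  plan:
    - [0,0.6,0,0,0,0]
    - [0,0.8,0,0,0,0]
    - [0,0.7,0.03,0,0,0]
    - [0.3,0.33,0.03,-0.0054,0,0]
    - [0.6,0,0,0,0,0]
    - [0.5,0,0,0,0,0]
    - [0.2,0,0,0,0,0]
    - [0,0,0,0,0,0]

```text
t: 10.28
eef_pos: [0.5622, -0.1039, 0.0434]
tool_rot: [0.702, -0.08, 0.703, 0.08]
contact_force: [-0.3, 0.3, -0.4]
gripper_width: 0.562
```

```bash
python3 - <<'E'
from h import *
go([.5625,-.1036,.02],102.9)
p,d=snap('wrist','7'); snap('side','7'); p,d=snap('scene','7')
E
```

```text
t 10.28 pos [ 0.5622 -0.1039  0.0434] a 103.01 F [-0.3  0.3 -0.4] w 0.562 q [ 0.23  0.51 -0.2   1.92  0.15  0.72  1.74]
 turn units [ 0.0003 -0.0002 -0.    ]  shift in final frame (units) [0.585 0.006 0.01 ]  in current [0.585 0.005 0.01 ]
```

View pics/wrist7.png

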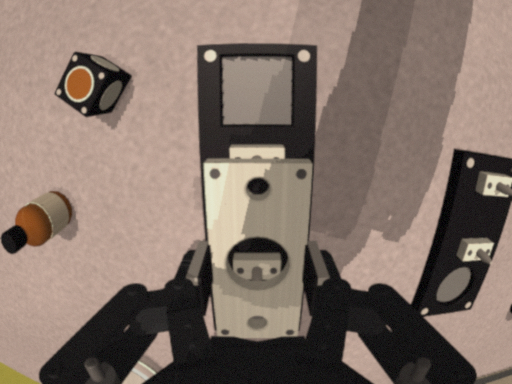

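```bash
python3 - <<'E'
from h import *
p=cv2.imread("pics/wrist7.png"); cv2.imwrite("pics/w7c.png",cv2.resize(p[140:340,190:325],None,fx=4,fy=3,interpolation=cv2.INTER_CUBIC) if 0 else cv2.resize(p[140:290,200:315],None,fx=5,fy=4,interpolation=cv2.INTER_CUBIC))
o=np.load("pics/wrist7_o.npz")
w=plane("wrist",[(222,55),(292.5,56),(294,126),(221,126)],.016,o); print(w.round(4)); m=w.mean(0)
ux=np.array([np.cos(np.radians(12.9)),np.sin(np.radians(12.9)),0]); print("pocket",m.round(4),"-> carrier centre",(m+.088*ux).round(4), "exp",(np.array([.5622,-.103,0])-.088*ux).round(4))
E
```

```text
[[ 0.458  -0.1511  0.016 ]
 [ 0.4482 -0.1055  0.016 ]
 [ 0.4944 -0.0932  0.016 ]
 [ 0.5055 -0.1414  0.016 ]]
pocket [ 0.4765 -0.1228  0.016 ] -> carrier centre [ 0.5623 -0.1031  0.016 ] exp [ 0.4764 -0.1226  0.    ]
```

View pics/w7c.png

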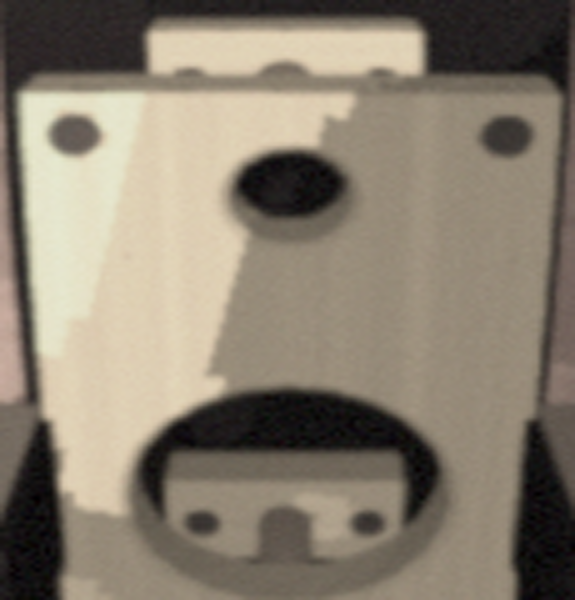

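step_arm:
  plan:
    - [0.4,0,0,0,0,0]
    - [0.3,0,0.01,0,0,0]
    - [0.1,0,0,0,0,0]
    - [0.1,0,0,0,0,0]
    - [0,0,0,0,0,0]

```text
t: 11.05
eef_pos: [0.5629, -0.1034, 0.0079]
tool_rot: [0.702, -0.08, 0.703, 0.08]
contact_force: [-1.3, 0.0, -1.9]
gripper_width: 0.565
```

step_arm:
  plan:
    - [0.12,0,0,0,0,0]
    - [0.1,0,0,0,0,0]
    - [0.05,0,0,0,0,0]
    - [0,0,0,0,0,0]

```text
t: 11.55
eef_pos: [0.5627, -0.1036, -0.003]
tool_rot: [0.702, -0.08, 0.703, 0.08]
contact_force: [-2.3, -1.3, -1.3]
gripper_width: 0.567
```

step_arm:
  plan:
    - [0.02,0,0,0,0,0]
    - [0,0,0,0,0,0]

```text
t: 11.8
eef_pos: [0.5627, -0.1036, -0.0035]
tool_rot: [0.702, -0.08, 0.703, 0.08]
contact_force: [-1.5, -1.7, 0.1]
gripper_width: 0.567
```

step_arm:
  plan:
    - [0,0,0,0,0,0]
    - [0,0,0,0,0,0]
    - [0,0,0,0,0,0]
    - [-0.5,0,0,0,0,0]
    - [-0.9,0,0,0,0,0]
    - [-0.9,0,0,0,0,0]
    - [0,0,0,0,0,0]
  fingers: -1

```text
t: 12.68
eef_pos: [0.5656, -0.1035, 0.0915]
tool_rot: [0.705, -0.081, 0.7, 0.08]
contact_force: [0.5, 0.8, -0.1]
gripper_width: 1.0
```

```bash
python3 - <<'E'
from h import *
go([.5625,-.1036,.02],102.9)
p,d=snap('wrist','8')
cv2.imwrite("pics/w8c.png",cv2.resize(p[60:260,180:330,::-1],None,fx=3,fy=3,interpolation=cv2.INTER_CUBIC))
o=np.load("pics/wrist8_o.npz"); C=cloud("wrist",d,o)
b=p.astype(int); m=(b[...,1]-b[...,2]>10)&(C[...,2]>.03)&(C[...,2]<.044)&(np.hypot(C[...,0]-.5623,C[...,1]+.103)<.065)
X=C[m]; A=np.c_[X[:,:2]-[.5623,-.1031],np.ones(len(X))]
for _ in range(4):
    co=np.linalg.lstsq(A,X[:,2],rcond=None)[0]; e=X[:,2]-A@co; k=abs(e)<2.5*e.std(); X,A=X[k],A[k]
print("top plane",co.round(4),len(X),e.std())
E
```

```text
t 12.68 pos [ 0.5656 -0.1035  0.0915] a 103.02 F [ 0.5  0.8 -0.1] w 1.0 q [ 0.24  0.45 -0.22  1.89  0.13  0.81  1.76]
 turn units [0.0003 0.001  0.0003]  shift in final frame (units) [ 1.789  0.015 -0.075]  in current [ 1.788  0.019 -0.086]
top plane [-0.0014  0.0014  0.0382] 6005 0.000606388869310754
```

View pics/w8c.png

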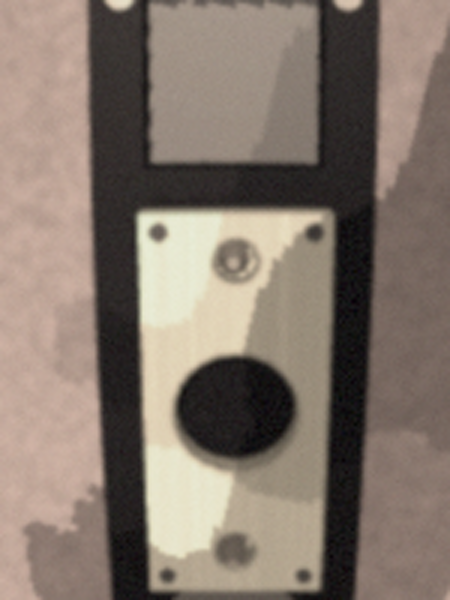

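step_arm:
  plan:
    - [-0.2,0.5,0.2,0,0,0]
    - [0,0.9,0.37,0,0,0]
    - [0,0.95,0.4,0,0,0]
    - [0,0.95,0.4,0,0,0]
    - [0,0.95,0.4,0,0,0]
    - [0,0.95,0.4,0,0,0]
    - [0,0.95,0.4,0,0,0]
    - [0,0.9,0.35,0,0,0]

```text
t: 13.72
eef_pos: [0.612, 0.2012, 0.0956]
tool_rot: [0.702, -0.081, 0.703, 0.081]
contact_force: [0.1, -0.3, 0.3]
gripper_width: 1.0
```

step_arm:
  plan:
    - [0,0.5,0.2,0,0,0]
    - [0,0,0,0,0,0]
    - [0,0,0,0,0,0]

```text
t: 14.1
eef_pos: [0.6164, 0.2169, 0.0961]
tool_rot: [0.702, -0.08, 0.703, 0.079]
contact_force: [0.4, -0.3, -0.3]
gripper_width: 1.002
```

```bash
python3 - <<'E'
from h import *
go([.63,.283,.1],102.9)
p,d=snap('wrist','9')
E
```

```text
t 14.1 pos [0.6164 0.2169 0.0961] a 102.93 F [ 0.4 -0.3 -0.3] w 1.002 q [-0.25  0.56 -0.26  1.68  0.17  0.92  1.22]
 turn units [ 0.0001 -0.0002  0.0002]  shift in final frame (units) [-0.099  1.536  0.7  ]  in current [-0.102  1.535  0.701]
```

View pics/wrist9.png

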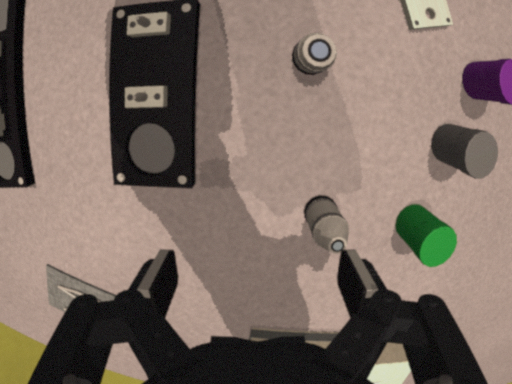

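```bash
cat > blob.py <<'E'
from h import *
def blob(tag,box,zlo=.012,zhi=.12):
    o=np.load(f"pics/wrist{tag}_o.npz"); C=cloud("wrist",np.load(f"pics/wrist{tag}_d.npy"),o); x0,y0,x1,y1=box; S=C[y0:y1,x0:x1].reshape(-1,3); S=S[(S[:,2]>zlo)&(S[:,2]<zhi)]
    Rm,cam,K=campose("wrist",o)
    print("zmax",np.percentile(S[:,2],[95,99,100]).round(4))
    # slice circle fits by known radius on visible arc
    for a,b in [(.014,.02),(.02,.026),(.026,.032),(.032,.04),(.04,.048)]:
        q=S[(S[:,2]>a)&(S[:,2]<b),:2]
        if len(q)<12: continue
        A=np.c_[2*q,np.ones(len(q))]; s=np.linalg.lstsq(A,(q**2).sum(1),rcond=None)[0]; r=np.sqrt(s[2]+s[0]**2+s[1]**2)
        from scipy.optimize import least_squares
        f=least_squares(lambda c:np.hypot(*(q-c).T)-.016,q.mean(0)+(q.mean(0)-cam[:2])*.03,loss="soft_l1",f_scale=.001).x
        print((a,b),len(q),"free",s[:2].round(4),r.round(4),"r16",f.round(4))
E
python3 - <<'E'
from blob import *
blob("9",(295,190,352,256)); blob("9",(288,28,340,80))
o=np.load("pics/wrist9_o.npz"); print(plane("wrist",[(338,245)],.072,o).round(4),plane("wrist",[(319.5,49)],.042,o).round(4))
p=cv2.imread("pics/wrist9.png"); cv2.imwrite("pics/w9c.png",cv2.resize(np.hstack([p[180:260,285:365],p[15:95,280:360]]),None,fx=5,fy=5,interpolation=cv2.INTER_CUBIC))
E
```

```text
zmax [0.0729 0.0736 0.0743]
(0.014, 0.02) 80 free [0.6276 0.284 ] 0.0161 r16 [0.6276 0.284 ]
(0.02, 0.026) 83 free [0.6272 0.2838] 0.0157 r16 [0.6274 0.284 ]
(0.026, 0.032) 94 free [0.6272 0.2838] 0.0157 r16 [0.6274 0.284 ]
(0.032, 0.04) 140 free [0.6271 0.2837] 0.0155 r16 [0.6275 0.284 ]
(0.04, 0.048) 139 free [0.6271 0.2836] 0.0156 r16 [0.6275 0.2839]
zmax [0.0438 0.0443 0.0449]
(0.014, 0.02) 37 free [0.4876 0.2364] 0.0161 r16 [0.4877 0.2364]
(0.02, 0.026) 23 free [0.4876 0.2364] 0.0163 r16 [0.4879 0.2363]
(0.026, 0.032) 54 free [0.4879 0.236 ] 0.0162 r16 [0.488  0.2359]
(0.032, 0.04) 295 free [0.488  0.2361] 0.0148 r16 [0.487  0.2369]
(0.04, 0.048) 906 free [0.4885 0.2357] 0.0094 r16 [0.4818 0.2464]
[[0.6274 0.2845 0.072 ]] [[0.4872 0.2362 0.042 ]]
```

View pics/w9c.png

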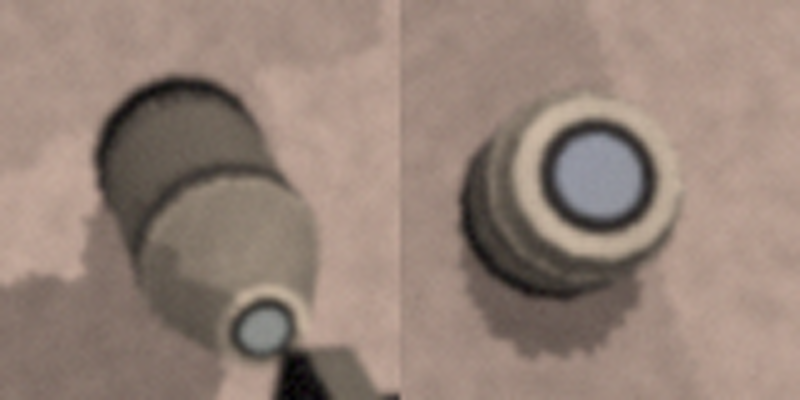

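```bash
python3 - <<'E'
from h import *
go([.6275,.2833,-.013],102.9)
E
```

```text
t 14.15 pos [0.6166 0.2165 0.0962] a 102.89 F [ 0.6  0.1 -0.4] w 1.0 q [-0.25  0.56 -0.26  1.68  0.17  0.92  1.22]
 turn units [-0.     -0.0001  0.0002]  shift in final frame (units) [2.73  1.567 0.639]  in current [2.727 1.572 0.641]
```

step_arm:
  plan:
    - [0,0.5,0.2,0,0,0]
    - [0,0.7,0.3,0,0,0]
    - [0,0.37,0.14,0,0,0]
    - [0,0,0,0,0,0]
    - [0.5,0,0,0,0,0]
    - [0,0,0,0,0,0]

```text
t: 14.9
eef_pos: [0.6258, 0.2833, 0.0737]
tool_rot: [0.701, -0.081, 0.704, 0.079]
contact_force: [-1.1, -0.3, -0.7]
gripper_width: 1.003
```

```bash
python3 - <<'E'
from h import *
go([.6275,.2833,-.013],102.9)
E
```

```text
t 14.9 pos [0.6258 0.2833 0.0737] a 102.95 F [-1.1 -0.3 -0.7] w 1.003 q [-0.34  0.64 -0.25  1.61  0.19  0.93  1.14]
 turn units [ 0.0001 -0.0007  0.0004]  shift in final frame (units) [ 2.167 -0.009  0.042]  in current [ 2.167 -0.004  0.052]
```

step_arm:
  plan:
    - [0.6,0,0.03,0,0,0]
    - [0.7,0,0,0,0,0]
    - [0.5,0,0,0,0,0]
    - [0.27,0,0,0,0,0]
    - [0.1,0,0,0,0,0]
    - [0,0,0,0,0,0]

```text
t: 15.65
eef_pos: [0.6288, 0.2864, -0.0099]
tool_rot: [0.703, -0.08, 0.702, 0.08]
contact_force: [-1.0, 0.1, -0.1]
gripper_width: 1.001
```

```bash
python3 - <<'E'
from h import *
go([.6275,.2833,-.013],102.9)
p,d=snap('wrist','10')
E
```

```text
t 15.65 pos [ 0.6288  0.2864 -0.0099] a 103.03 F [-1.   0.1 -0.1] w 1.001 q [-0.36  0.74 -0.23  1.64  0.22  0.79  1.11]
 turn units [ 0.0004  0.0001 -0.    ]  shift in final frame (units) [ 0.078 -0.068 -0.048]  in current [ 0.078 -0.068 -0.049]
```

View pics/wrist10.png

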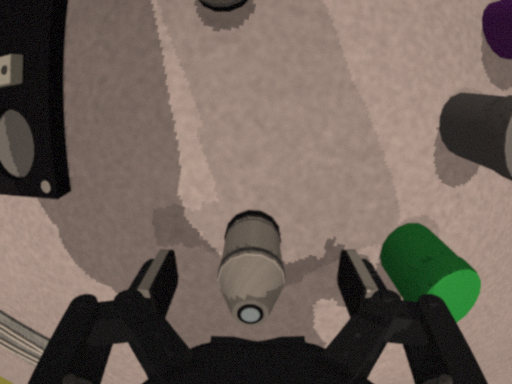

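step_arm:
  plan:
    - [0.05,-0.07,-0.04,0,0,0]
    - [0,0,0,0,0,0]
    - [0,0,0,0,0,0]

```text
t: 16.08
eef_pos: [0.6276, 0.2831, -0.0121]
tool_rot: [0.703, -0.08, 0.702, 0.08]
contact_force: [1.0, -0.2, 0.4]
gripper_width: 1.003
```

step_arm:
  plan:
    - [0,0,0,0,0,0]
    - [0,0,0,0,0,0]
    - [0,0,0,0,0,0]
    - [0,0,0,0,0,0]
    - [0,0,0,0,0,0]
    - [0,0,0,0,0,0]
  fingers: 1
  force: 40

```text
t: 16.82
eef_pos: [0.6277, 0.283, -0.0121]
tool_rot: [0.703, -0.08, 0.702, 0.08]
contact_force: [1.1, -1.1, 2.0]
gripper_width: 0.363
```

```bash
python3 - <<'E'
from h import *
go([.6275,.2833,.09],102.9)
E
```

```text
t 16.82 pos [ 0.6277  0.283  -0.0121] a 103.03 F [ 1.1 -1.1  2. ] w 0.363 q [-0.36  0.74 -0.23  1.64  0.22  0.78  1.11]
 turn units [0.0004 0.     0.    ]  shift in final frame (units) [-2.553  0.007 -0.003]  in current [-2.553e+00  7.000e-03 -2.000e-03]
```

step_arm:
  plan:
    - [-0.2,0,0,0,0,0]
    - [-0.6,0,0,0,0,0]
    - [-0.8,0,0,0,0,0]
    - [-0.8,-0.2,0,0,0,0]
    - [-0.15,-0.6,-0.1,0,0,0]
    - [0,-0.85,-0.15,0,0,0]
    - [0,-0.9,-0.15,0,0,0]
    - [0,-0.9,-0.15,0,0,0]

```text
t: 17.82
eef_pos: [0.636, 0.1401, 0.0881]
tool_rot: [0.702, -0.08, 0.704, 0.079]
contact_force: [0.6, 0.3, -2.3]
gripper_width: 0.36
```

step_arm:
  plan:
    - [0,-0.9,-0.15,0,0,0]
    - [0,-0.9,-0.15,0,0,0]
    - [0,-0.9,-0.15,0,0,0]
    - [0,-0.9,-0.15,0,0,0]
    - [0,-0.8,-0.15,0,0,0]
    - [0,-0.6,-0.15,0,0,0]
    - [0,-0.3,-0.1,0,0,0]
    - [0,-0.1,-0.05,0,0,0]

```text
t: 18.82
eef_pos: [0.6439, -0.0774, 0.0889]
tool_rot: [0.702, -0.08, 0.703, 0.08]
contact_force: [-0.2, -0.7, -2.8]
gripper_width: 0.364
```

step_arm:
  plan:
    - [0,0,0,0,0,0]

```text
t: 18.95
eef_pos: [0.6446, -0.0755, 0.0894]
tool_rot: [0.702, -0.08, 0.703, 0.081]
contact_force: [-0.3, 0.2, -2.0]
gripper_width: 0.362
```

```bash
python3 - <<'E'
from h import *
go([.648,-.0842,.03],102.9)
p,d=snap('wrist','11')
E
```

```text
t 18.95 pos [ 0.6446 -0.0755  0.0894] a 103.07 F [-0.3  0.2 -2. ] w 0.362 q [ 0.18  0.56 -0.23  1.7   0.15  0.9   1.69]
 turn units [ 0.0005 -0.0001 -0.0001]  shift in final frame (units) [ 1.485 -0.231  0.034]  in current [ 1.485 -0.232  0.034]
```

View pics/wrist11.png

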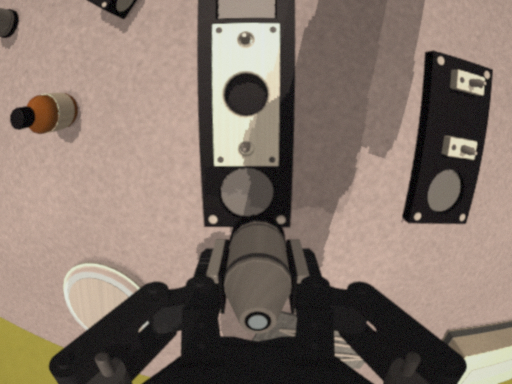

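```bash
python3 - <<'E'
from h import *
from blob import blob
o=np.load("pics/wrist11_o.npz")
print("well",plane("wrist",[(247,191)],.012,o).round(4))
I=dict(p=[0,0,0],q=[1,0,0,0]); C=cloud("wrist",np.load("pics/wrist11_d.npy"),I); S=C[222:335,222:296].reshape(-1,3)
S=S[(np.abs(S[:,1])<.018)&(np.abs(S[:,2])<.03)]
print(np.percentile(S[:,0],[1,50,99]).round(4))
for a in np.arange(-.09,-.01,.01):
    q=S[(S[:,0]>a)&(S[:,0]<a+.01)]
    if len(q)>10: print(a.round(3),len(q),"y",q[:,1].min().round(4),q[:,1].max().round(4),"zmin",q[:,2].min().round(4))
p=cv2.imread("pics/wrist11.png"); cv2.imwrite("pics/w11c.png",cv2.resize(p[45:230,400:500],None,fx=3.2,fy=3.2,interpolation=cv2.INTER_CUBIC))
E
```

```text
well [[ 0.6461 -0.0836  0.012 ]]
[-0.0854 -0.065  -0.0189]
-0.09 1200 y -0.0085 0.0095 zmin -0.0095
-0.08 1240 y -0.0118 0.0176 zmin -0.0129
-0.07 1742 y -0.0158 0.018 zmin -0.0163
-0.06 793 y -0.0163 0.018 zmin -0.0165
-0.05 696 y -0.0173 0.018 zmin -0.0162
-0.04 548 y -0.0178 0.0179 zmin -0.0163
-0.03 408 y -0.0159 0.0171 zmin -0.0159
-0.02 136 y -0.0162 0.0172 zmin -0.0144
```

View pics/w11c.png

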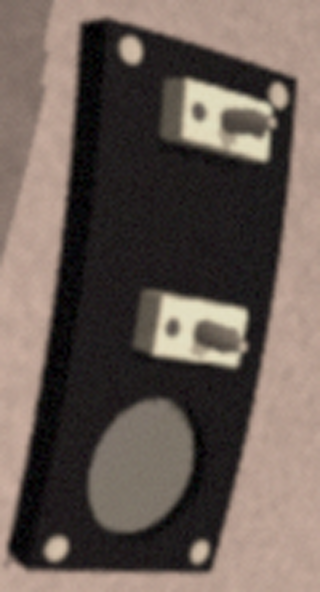

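step_arm:
  plan:
    - [0,-0.23,0.03,0,0,0]
    - [0,0,0,0,0,0]
    - [0.5,0,0,0,0,0]
    - [0.5,0,0,0,0,0]

```text
t: 19.5
eef_pos: [0.6477, -0.0846, 0.0479]
tool_rot: [0.702, -0.08, 0.703, 0.08]
contact_force: [-0.3, 0.1, -2.6]
gripper_width: 0.365
```

```bash
python3 - <<'E'
from h import *
go([.6475,-.0842,-.004],102.9)
E
```

```text
t 19.5 pos [ 0.6477 -0.0846  0.0479] a 103.05 F [-0.3  0.1 -2.6] w 0.365 q [ 0.19  0.62 -0.22  1.71  0.17  0.83  1.7 ]
 turn units [ 0.0004 -0.0001 -0.0001]  shift in final frame (units) [ 1.298  0.01  -0.002]  in current [ 1.298e+00  9.000e-03 -1.000e-03]
```

step_arm:
  plan:
    - [0.5,0,0,0,0,0]
    - [0.4,0,0,0,0,0]
    - [0.2,0,0,0,0,0]
    - [0.1,0,0,0,0,0]
    - [0,0,0,0,0,0]
    - [0,0,0,0,0,0]

```text
t: 20.25
eef_pos: [0.6488, -0.085, 0.0024]
tool_rot: [0.703, -0.08, 0.702, 0.08]
contact_force: [0.1, 0.6, -2.1]
gripper_width: 0.363
```

step_arm:
  plan:
    - [0.08,0,0,0,0,0]
    - [0.05,0,0,0,0,0]
    - [0,0,0,0,0,0]

```text
t: 20.62
eef_pos: [0.648, -0.0849, -0.0037]
tool_rot: [0.702, -0.08, 0.703, 0.08]
contact_force: [-0.9, -0.8, -2.2]
gripper_width: 0.361
```

step_arm:
  plan:
    - [0.03,0,0,0,0,0]
    - [0,0,0,0,0,0]
    - [0,0,0,0,0,0]

```text
t: 21.0
eef_pos: [0.6484, -0.0849, -0.0041]
tool_rot: [0.703, -0.08, 0.702, 0.08]
contact_force: [-2.2, 0.2, 4.6]
gripper_width: 0.365
```

step_arm:
  plan:
    - [0,0,0,0,0,0]
    - [0,0,0,0,0,0]
    - [0,0,0,0,0,0]
    - [0,0,0,0,0,0]
    - [-0.4,0,0,0,0,0]
    - [-0.8,0,0,0,0,0]
    - [-0.8,0,0,0,0,0]
    - [-0.6,0,0,0,0,0]
  fingers: -1

```text
t: 22.0
eef_pos: [0.6491, -0.0849, 0.1022]
tool_rot: [0.703, -0.08, 0.702, 0.08]
contact_force: [0.6, 0.3, -0.9]
gripper_width: 1.002
```

```bash
python3 - <<'E'
from h import *
go([.50,-.2,.1],102.9)
p,d=snap('wrist','12')
E
```

```text
t 22.0 pos [ 0.6491 -0.0849  0.1022] a 103.03 F [ 0.6  0.3 -0.9] w 1.002 q [ 0.2   0.55 -0.23  1.68  0.15  0.92  1.71]
 turn units [0.0004 0.0004 0.0001]  shift in final frame (units) [ 0.055 -1.972 -4.276]  in current [ 0.046 -1.962 -4.28 ]
```

View pics/wrist12.png

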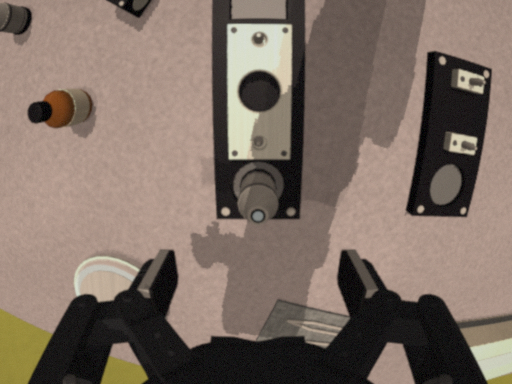

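```bash
python3 - <<'E'
from h import *
o=np.load("pics/wrist6_o.npz"); w=plane("wrist",[(222,58),(256,80),(235,111),(201,90)],.040,o); print(w.round(4),w.mean(0))
for i in range(4): d=w[(i+1)%4]-w[i]; print(np.degrees(np.arctan2(d[1],d[0])).round(1),np.linalg.norm(d).round(4))
C=cloud("wrist",np.load("pics/wrist6_d.npy"),o); print(C[84,228],C[84,212])
go([.495,-.24,.1],102.9)
E
```

```text
[[ 0.4704 -0.2477  0.04  ]
 [ 0.4835 -0.2177  0.04  ]
 [ 0.5113 -0.2295  0.04  ]
 [ 0.4989 -0.2598  0.04  ]] [ 0.4909998  -0.23865602  0.04      ]
66.5 0.0327
-23.1 0.0302
-112.3 0.0327
157.0 0.0309
[ 0.49062672 -0.23892403  0.04083216] [ 0.49266529 -0.25175319  0.0398413 ]
t 22.05 pos [ 0.651  -0.085   0.1054] a 103.02 F [0.5 0.3 2.8] w 1.0 q [ 0.2   0.55 -0.23  1.68  0.15  0.92  1.71]
 turn units [0.0003 0.0011 0.0003]  shift in final frame (units) [ 0.134 -2.906 -4.666]  in current [ 0.109 -2.896 -4.673]
```

step_arm:
  plan:
    - [0,-0.3,-0.5,0,0,0]
    - [0,-0.5,-0.85,0,0,0]
    - [0,-0.5,-0.85,0,0,0]
    - [0,-0.5,-0.85,0,0,0]
    - [0,-0.5,-0.85,0,0,0]
    - [0,-0.38,-0.65,0,0,0]
    - [0,-0.15,-0.21,0.025,0,0]
    - [0,0,0,0.025,0,0]

```text
t: 23.05
eef_pos: [0.4852, -0.2401, 0.0987]
tool_rot: [0.705, 0.034, 0.707, -0.034]
contact_force: [-0.2, 0.4, 0.3]
gripper_width: 0.998
```

step_arm:
  plan:
    - [0,0,0,0.025,0,0]
    - [0,0,0,0.025,0,0]
    - [0,0,0,0,0,0]
    - [0,0,0,0,0,0]

```text
t: 23.55
eef_pos: [0.4873, -0.2384, 0.099]
tool_rot: [0.693, 0.14, 0.693, -0.14]
contact_force: [0.2, -0.1, -0.3]
gripper_width: 0.999
```

```bash
python3 - <<'E'
from h import *
go([.491,-.2387,-.0195],66.8)
p,d=snap('wrist','13'); cv2.imwrite("pics/w13c.png",cv2.resize(p[100:250,180:330,::-1],None,fx=4,fy=4,interpolation=cv2.INTER_CUBIC))
E
```

```text
t 23.55 pos [ 0.4873 -0.2384  0.099 ] a 67.17 F [ 0.2 -0.1 -0.3] w 0.999 q [ 0.4   0.39 -0.08  1.96  0.04  0.8   1.47]
 turn units [ 0.001  -0.0001  0.    ]  shift in final frame (units) [2.963 0.029 0.087]  in current [2.963 0.03  0.089]
```

View pics/wrist13.png

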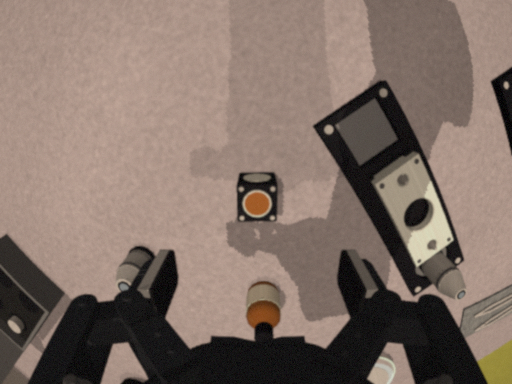

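View pics/w13c.png

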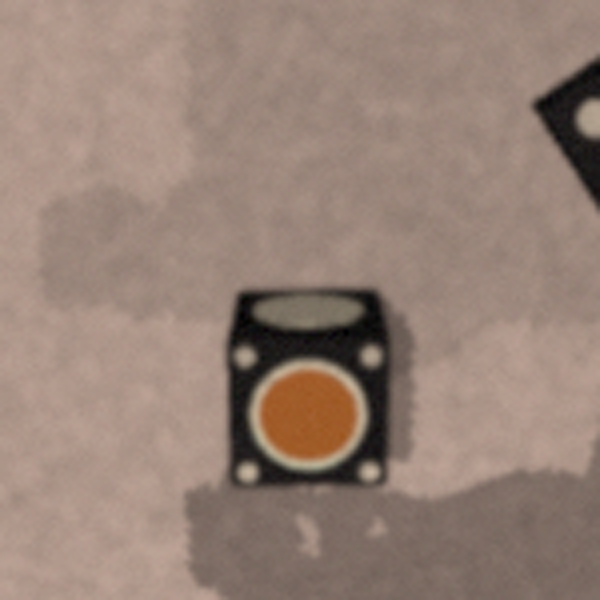

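```bash
python3 - <<'E'
from h import *
o=np.load("pics/wrist13_o.npz"); s=np.array([(245,356),(371,356),(370,471),(247,471),(308,414)])/4+[180,100]
w=plane("wrist",s,.040,o); print(w.round(4),w[:4].mean(0))
d=w[1]-w[0]; print(np.degrees(np.arctan2(d[1],d[0])));d=w[2]-w[3]; print(np.degrees(np.arctan2(d[1],d[0])))
go([.491,-.2387,-.0195],67)
E
```

```text
[[ 0.4744 -0.247   0.04  ]
 [ 0.4844 -0.2231  0.04  ]
 [ 0.5083 -0.2328  0.04  ]
 [ 0.4981 -0.257   0.04  ]
 [ 0.4912 -0.24    0.04  ]] [ 0.49130926 -0.23998195  0.04      ]
67.18172979051194
67.18108131258079
t 23.6 pos [ 0.4876 -0.2383  0.0991] a 67.15 F [-0.3  0.6 -0.1] w 1.0 q [ 0.4   0.39 -0.08  1.96  0.04  0.8   1.47]
 turn units [ 0.0004 -0.0001  0.    ]  shift in final frame (units) [2.965 0.024 0.082]  in current [2.965 0.024 0.084]
```

step_arm:
  plan:
    - [0,-0.02,0.1,0,0,0]
    - [0.7,0,0,0,0,0]
    - [0.8,0,0,0,0,0]
    - [0.7,0,0,0,0,0]
    - [0.4,0,0,0,0,0]
    - [0.25,0,0,0,0,0]
    - [0.1,0,0,0,0,0]
    - [0,0,0,0,0,0]

```text
t: 24.6
eef_pos: [0.492, -0.2406, -0.0183]
tool_rot: [0.693, 0.141, 0.693, -0.141]
contact_force: [0.3, 1.2, 0.6]
gripper_width: 0.999
```

step_arm:
  plan:
    - [0,0,0,0,0,0]
    - [0,0,0,0,0,0]

```text
t: 24.85
eef_pos: [0.492, -0.2406, -0.0182]
tool_rot: [0.693, 0.141, 0.693, -0.141]
contact_force: [0.1, -0.7, -0.1]
gripper_width: 1.001
```

step_arm:
  plan:
    - [0.02,0,0,0,0,0]
    - [0,0,0,0,0,0]
    - [0,0,0,0,0,0]
    - [0,0,0,0,0,0]
    - [0,0,0,0,0,0]
    - [0,0,0,0,0,0]
  fingers: 1
  force: 40

```text
t: 25.6
eef_pos: [0.4918, -0.2405, -0.0193]
tool_rot: [0.693, 0.141, 0.693, -0.141]
contact_force: [-0.7, -0.6, 3.2]
gripper_width: 0.394
```

step_arm:
  plan:
    - [-0.2,0,0,0,0,0]
    - [-0.6,0,0,0,0,0]
    - [-0.8,0,0,0,0,0]
    - [-0.6,0,0,0,0,0]
    - [-0.2,0,0,-0.025,0,0]
    - [0,0,0,-0.025,0,0]
    - [0,0,0,-0.025,0,0]
    - [0,0,0,-0.025,0,0]

```text
t: 26.6
eef_pos: [0.4912, -0.2403, 0.0766]
tool_rot: [0.702, -0.082, 0.703, 0.082]
contact_force: [0.7, -0.4, -1.4]
gripper_width: 0.387
```

```bash
python3 - <<'E'
from h import *
go([.4765,-.1229,.08],102.9)
E
```

```text
t 26.6 pos [ 0.4912 -0.2403  0.0766] a 103.33 F [ 0.7 -0.4 -1.4] w 0.387 q [ 0.52  0.43 -0.22  1.96  0.14  0.76  2.02]
 turn units [ 0.0012 -0.0001 -0.    ]  shift in final frame (units) [-0.084  2.944  0.297]  in current [-0.084  2.941  0.319]
```

step_arm:
  plan:
    - [0,0.5,0.06,0.0012,0,0]
    - [0,0.8,0.08,0,0,0]
    - [0,0.8,0.08,0,0,0]
    - [0,0.55,0.05,0,0,0]
    - [0,0.28,0.03,0,0,0]
    - [0.4,0,0,0,0,0]
    - [0.3,0,0,0,0,0]
    - [0,0,0,0,0,0]

```text
t: 27.6
eef_pos: [0.4763, -0.1242, 0.0469]
tool_rot: [0.702, -0.077, 0.704, 0.077]
contact_force: [0.3, 0.8, -1.0]
gripper_width: 0.39
```

```bash
python3 - <<'E'
from h import *
go([.4766,-.1234,-.011],102.9)
snap("wrist","14")
E
```

```text
t 27.6 pos [ 0.4763 -0.1242  0.0469] a 102.52 F [ 0.3  0.8 -1. ] w 0.39 q [ 0.33  0.41 -0.25  2.1   0.16  0.65  1.77]
 turn units [-0.0011 -0.0005 -0.0002]  shift in final frame (units) [1.447 0.018 0.012]  in current [1.447 0.017 0.016]
```

View pics/wrist14.png

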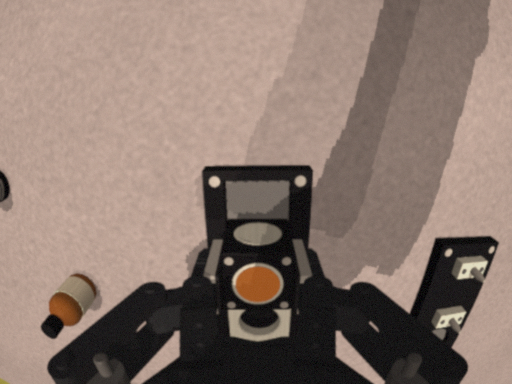

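step_arm:
  plan:
    - [0.5,0.01,0.01,0,0,0]
    - [0.4,0,0,0,0,0]
    - [0.3,0,0,0,0,0]
    - [0.15,0,0,0,0,0]
    - [0,0,0,0,0,0]
    - [0,0,0,0,0,0]

```text
t: 28.4
eef_pos: [0.4783, -0.123, -0.0051]
tool_rot: [0.703, -0.078, 0.703, 0.078]
contact_force: [-0.4, -0.2, -1.1]
gripper_width: 0.389
```

step_arm:
  plan:
    - [0.1,0,-0.03,0,0,0]
    - [0.05,0,0,0,0,0]
    - [0,0,0,0,0,0]

```text
t: 28.78
eef_pos: [0.4767, -0.1233, -0.0114]
tool_rot: [0.703, -0.078, 0.703, 0.078]
contact_force: [-0.6, 0.3, 2.1]
gripper_width: 0.39
```

step_arm:
  plan:
    - [0,0,0,0,0,0]
    - [0,0,0,0,0,0]
    - [0,0,0,0,0,0]
    - [0,0,0,0,0,0]
    - [-0.4,0,0,0,0,0]
    - [-0.8,0,0,0,0,0]
    - [-0.8,0,0,0,0,0]
    - [-0.6,0,0,0,0,0]
  fingers: -1

```text
t: 29.78
eef_pos: [0.4773, -0.1233, 0.095]
tool_rot: [0.704, -0.078, 0.702, 0.077]
contact_force: [-0.0, -0.8, 0.4]
gripper_width: 1.004
```

```bash
python3 - <<'E'
from h import *
p,d=snap("wrist","15"); o=np.load("pics/wrist15_o.npz"); C=cloud("wrist",d,o)
m=(np.hypot(C[...,0]-.4765,C[...,1]+.1228)<.015)&(C[...,2]>.03)&(C[...,2]<.06); X=C[m]
co=np.linalg.lstsq(np.c_[X[:,:2]-X[:,:2].mean(0),np.ones(len(X))],X[:,2],rcond=None)[0]; print("cube top",co.round(4),len(X))
go([.381,.3235,.1],120.3)
E
```

```text
cube top [0.0021 0.0034 0.0487] 1052
t 29.82 pos [ 0.4791 -0.1236  0.0975] a 102.59 F [0.2 0.6 1.8] w 0.998 q [ 0.35  0.33 -0.27  2.07  0.13  0.76  1.8 ]
 turn units [-0.0492  0.0008  0.0005]  shift in final frame (units) [-0.062 10.887  3.522]  in current [-0.091 11.442  0.045]
```

View pics/wrist15.png

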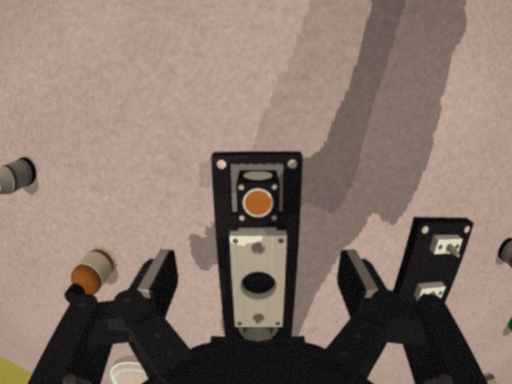

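step_arm:
  plan:
    - [0,0.5,0.1,0,0,0]
    - [0,0.9,0.2,0,0,0]
    - [0,0.95,0.1,0,0,0]
    - [0,0.95,0,0,0,0]
    - [0,0.95,0,0,0,0]
    - [0,0.95,0,0,0,0]
    - [0,0.95,0,0,0,0]
    - [0,0.95,0,0,0,0]

```text
t: 30.82
eef_pos: [0.4302, 0.1586, 0.0933]
tool_rot: [0.703, -0.078, 0.702, 0.078]
contact_force: [0.0, 0.0, -0.3]
gripper_width: 0.999
```

step_arm:
  plan:
    - [0,0.95,0,0,0,0]
    - [0,0.95,0,0,0,0]
    - [0,0.95,-0.1,0,0,0]
    - [0,0.8,-0.2,0,0,0]
    - [0,0.5,-0.1,0,0,0]
    - [0,0.15,0,-0.025,0,0]
    - [0,0,0,-0.024,0,0]
    - [0,0,0,0,0,0]

```text
t: 31.82
eef_pos: [0.3773, 0.3218, 0.093]
tool_rot: [0.683, -0.184, 0.683, 0.184]
contact_force: [0.2, -0.1, -0.1]
gripper_width: 1.0
```

step_arm:
  plan:
    - [0,0,0,0,0,0]

```text
t: 31.95
eef_pos: [0.3774, 0.3216, 0.0928]
tool_rot: [0.683, -0.183, 0.683, 0.183]
contact_force: [0.3, 0.5, -0.3]
gripper_width: 1.0
```

```bash
python3 - <<'E'
from h import *
go([.381,.3235,.1],120.3)
snap("wrist","16")
E
```

```text
t 31.95 pos [0.3774 0.3216 0.0928] a 120.05 F [ 0.3  0.5 -0.3] w 1.0 q [-0.4   0.37 -0.51  2.05  0.26  0.78  1.02]
 turn units [-0.0007  0.      0.    ]  shift in final frame (units) [-0.179 -0.004  0.101]  in current [-0.179 -0.003  0.102]
```

View pics/wrist16.png

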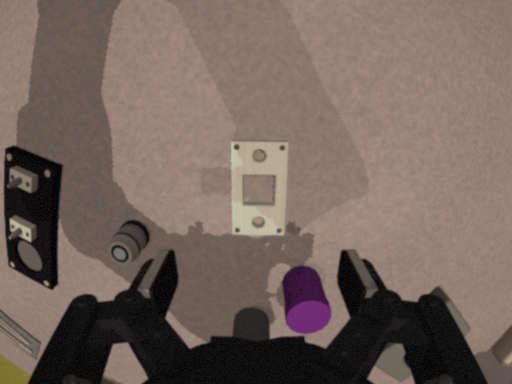

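```bash
python3 - <<'E'
from plate import *
plate("16",(245,160)); 
o=np.load("pics/wrist16_o.npz"); w=plane("wrist",[(259.5,156),(258.5,222)],.01,o); d=w[1]-w[0]; print(w.mean(0).round(4),np.linalg.norm(d),np.degrees(np.arctan2(d[1],d[0])))
go([.3825,.3246,-.0315],120.5)
E
```

```text
rect [377.18 323.92] [91.7  51.21] 29.39 px [258.3 186.8]
hole [402.64 361.27] [5.5 5. ] px [278.8 230.3]
hole [422.12 326.11] [5.2 5.5] px [236.8 229.7]
hole [404.72 339.56] [11.4 11.9] px [258.  221.8]
hole [376.31 323.34] [38.5 38.7] px [258.5 188.9]
hole [348.78 307.88] [11.9 13.1] px [258.8 155.1]
hole [332.84 321.94] [5.6 5.2] px [281.9 147.2]
hole [352.24 287.15] [5.6 5.8] px [236.3 146.7]
[0.377  0.3244 0.01  ] 0.06344078810860887 29.35274154289766
t 32.0 pos [0.3774 0.3216 0.0928] a 120.08 F [-0.3 -0.4  0.3] w 0.999 q [-0.4   0.37 -0.51  2.05  0.26  0.78  1.03]
 turn units [-0.0012  0.      0.    ]  shift in final frame (units) [3.107e+00 1.000e-03 1.480e-01]  in current [3.107e+00 2.000e-03 1.470e-01]
```

step_arm:
  plan:
    - [0,0.03,0.015,0.0018,0,0]
    - [0.6,0,0,0,0,0]
    - [0.8,0,0,0,0,0]
    - [0.8,0,0,0,0,0]
    - [0.4,0,0,0,0,0]
    - [0.2,0,0,0,0,0]
    - [0,0,0,0,0,0]
    - [0,0,0,0,0,0]
  fingers: -0.5

```text
t: 33.0
eef_pos: [0.3777, 0.3237, -0.0186]
tool_rot: [0.684, -0.18, 0.683, 0.181]
contact_force: [-0.6, -0.4, 0.7]
gripper_width: 0.753
```

```bash
python3 - <<'E'
from h import *
go([.3769,.3231,-.0315],119.4)
snap("wrist","17")
E
```

```text
t 33.0 pos [ 0.3777  0.3237 -0.0186] a 119.58 F [-0.6 -0.4  0.7] w 0.753 q [-0.5   0.56 -0.41  2.11  0.41  0.55  0.88]
 turn units [ 0.0005  0.0002 -0.    ]  shift in final frame (units) [ 0.321 -0.003 -0.026]  in current [ 0.321 -0.003 -0.026]
```

View pics/wrist17.png

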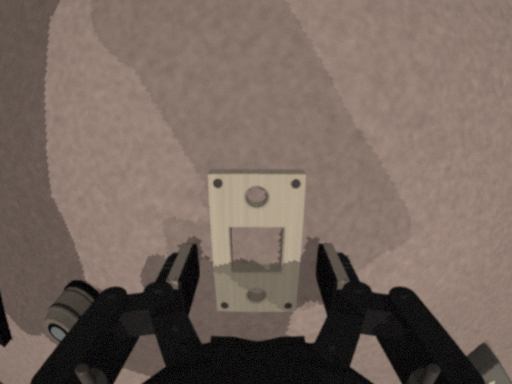

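step_arm:
  plan:
    - [0.2,0,-0.02,0,0,0]
    - [0.1,0,0,0,0,0]
    - [0,0,0,0,0,0]
    - [0,0,0,0,0,0]

```text
t: 33.55
eef_pos: [0.3765, 0.3228, -0.0315]
tool_rot: [0.684, -0.181, 0.684, 0.181]
contact_force: [-0.0, -0.3, 0.8]
gripper_width: 0.75
```

step_arm:
  plan:
    - [0,0,0,0,0,0]
    - [0,0,0,0,0,0]
    - [0,0,0,0,0,0]
    - [0,0,0,0,0,0]
  fingers: 1
  force: 60

```text
t: 34.05
eef_pos: [0.3766, 0.3229, -0.0309]
tool_rot: [0.684, -0.181, 0.683, 0.181]
contact_force: [-1.5, -0.4, 6.9]
gripper_width: 0.565
```

step_arm:
  plan:
    - [-0.1,0,0,0,0,0]
    - [-0.4,0,0,0,0,0]
    - [-0.8,0,0,0,0,0]
    - [-0.9,0,0,0,0,0]
    - [-0.9,0,0,0,0,0]
    - [-0.3,0,0,0,0,0]

```text
t: 34.8
eef_pos: [0.3775, 0.3237, 0.1072]
tool_rot: [0.685, -0.18, 0.682, 0.181]
contact_force: [0.0, 0.1, -1.4]
gripper_width: 0.562
```

```bash
python3 - <<'E'
from h import *
o=np.load("pics/wrist9_o.npz"); w=plane("wrist",[(148,23),(145.5,97)],.028,o); d=w[1]-w[0]; a=np.degrees(np.arctan2(d[1],d[0])); print(w.round(4),np.linalg.norm(d),a)
c=w.mean(0); print(c); u=np.array([-np.sin(np.radians(a)),np.cos(np.radians(a)),0]); t=c+.11*u; print(t)
go([t[0],t[1],.105],90+a)
E
```

```text
[[0.4899 0.0958 0.028 ]
 [0.553  0.1073 0.028 ]] 0.06413650071957949 10.33490381330511
[0.52143978 0.10155957 0.028     ]
[0.50170561 0.20977493 0.028     ]
t 34.8 pos [0.3775 0.3237 0.1072] a 119.58 F [ 0.   0.1 -1.4] w 0.562 q [-0.39  0.35 -0.53  2.04  0.24  0.81  1.02]
 turn units [ 0.0535  0.0006 -0.0002]  shift in final frame (units) [ 0.056 -3.36   2.545]  in current [ 0.059 -4.011  1.295]
```

step_arm:
  plan:
    - [0,-0.5,0.16,0,0,0]
    - [0,-0.9,0.3,0,0,0]
    - [0,-0.9,0.3,0,0,0]
    - [0,-0.9,0.3,0.0,0,0]
    - [0,-0.55,0.18,0.025,0,0]
    - [0,-0.24,0.06,0.0285,0,0]
    - [0,0,0,0,0,0]
    - [0,0,0,0,0,0]

```text
t: 35.8
eef_pos: [0.4985, 0.2092, 0.1042]
tool_rot: [0.704, -0.065, 0.704, 0.065]
contact_force: [-0.7, 0.1, -1.8]
gripper_width: 0.565
```

```bash
python3 - <<'E'
from h import *
go([.5017,.2098,.105],100.3)
p,d=snap("wrist","18")
cv2.imwrite("pics/w18c.png",cv2.resize(p[120:270,90:210,::-1],None,fx=4,fy=4,interpolation=cv2.INTER_CUBIC))
E
```

```text
t 35.8 pos [0.4985 0.2092 0.1042] a 100.59 F [-0.7  0.1 -1.8] w 0.565 q [-0.2   0.4  -0.39  1.95  0.2   0.83  1.06]
 turn units [ 0.0008 -0.0001 -0.    ]  shift in final frame (units) [-0.02   0.001  0.082]  in current [-0.02   0.     0.082]
```

View pics/wrist18.png

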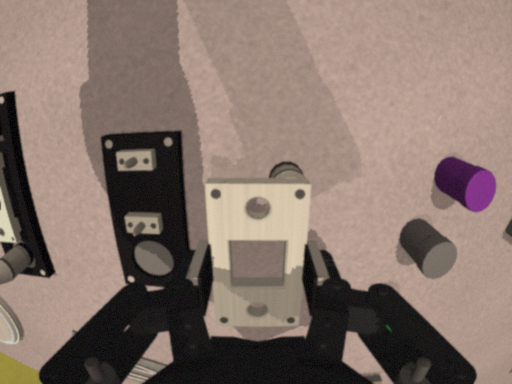

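View pics/w18c.png

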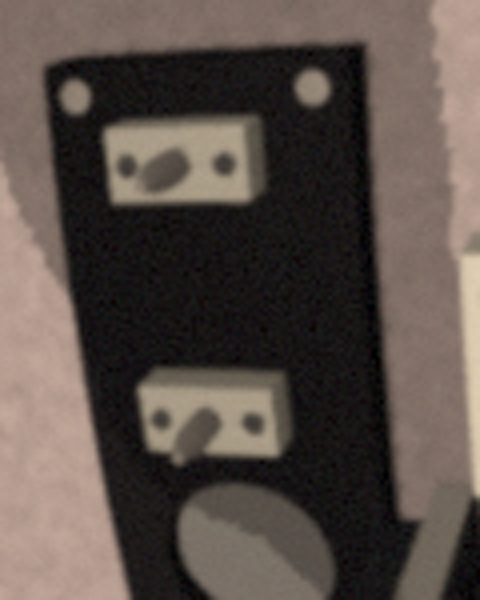

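```bash
python3 - <<'E'
from held import *
o=np.load("pics/wrist18_o.npz")
s=np.array([(127,165),(224,163),(161,420),(254,423)])/4+[90,120]; w=plane("wrist",s,.028,o); print(w.round(4)); m1,m2=(w[0]+w[1])/2,(w[2]+w[3])/2; d=m2-m1
a=np.degrees(np.arctan2(d[1],d[0])); print("pins",m1.round(4),m2.round(4),np.linalg.norm(d),a,"mid",(m1+m2)/2)
s=np.array([(148,185),(179,459)])/4+[90,120]; print("tips",plane("wrist",s,.047,o).round(4))
held("18")
go([.5214,.1016,.045],100.3)
E
```

```text
[[0.4919 0.0817 0.028 ]
 [0.4876 0.1061 0.028 ]
 [0.5553 0.0929 0.028 ]
 [0.5507 0.1177 0.028 ]]
pins [0.4897 0.0939 0.028 ] [0.553  0.1053 0.028 ] 0.06430111818200232 10.225932655982932 mid [0.52135561 0.09957809 0.028     ]
tips [[0.4897 0.0955 0.047 ]
 [0.5538 0.1053 0.047 ]]
plane x=-0.0010 y + 0.0021 z + -0.0410 n 10149 rms 0.00058
blob px [257.  248.8] c [-0.041   0.0006 -0.    ] ext [0.0002 0.051  0.0931] 13819.5
blob px [290.1 319.6] c [-0.0409  0.0206  0.041 ] ext [0.     0.0055 0.006 ] 45.0
blob px [223.5 319.8] c [-0.0409 -0.0196  0.041 ] ext [0.     0.0056 0.006 ] 47.0
blob px [256.8 308.1] c [-0.0409  0.0005  0.0313] ext [0.     0.0116 0.011 ] 153.5
blob px [256.1 269.1] c [-0.041   0.0006  0.0007] ext [0.0001 0.03   0.0297] 2321.0
blob px [257.5 205.4] c [-0.0411  0.0008 -0.033 ] ext [0.     0.0111 0.0082] 289.0
blob px [299.7 193.7] c [-0.0411  0.021  -0.0386] ext [0.     0.0049 0.005 ] 74.5
blob px [215.4 193.4] c [-0.0411 -0.0194 -0.0391] ext [0.     0.0049 0.005 ] 75.0
t 35.85 pos [0.4985 0.2094 0.1043] a 100.57 F [ 0.1  0.3 -1.5] w 0.563 q [-0.2   0.4  -0.39  1.95  0.2   0.83  1.06]
 turn units [ 0.0007 -0.0001 -0.    ]  shift in final frame (units) [ 1.482 -2.753  0.081]  in current [ 1.482 -2.753  0.069]
```

step_arm:
  plan:
    - [0,-0.6,0.02,0.0007,0,0]
    - [0,-0.9,0.02,0,0,0]
    - [0,-0.8,0.02,0,0,0]
    - [0.3,-0.5,0.02,0,0,0]
    - [0.5,0,0,0,0,0]
    - [0.5,0,0,0,0,0]
    - [0.2,0,0,0,0,0]
    - [0,0,0,0,0,0]

```text
t: 36.85
eef_pos: [0.5216, 0.0995, 0.0439]
tool_rot: [0.704, -0.063, 0.705, 0.063]
contact_force: [0.0, -0.1, -1.3]
gripper_width: 0.561
```

```bash
python3 - <<'E'
from h import *
go([.5215,.0997,.02],100.3)
p,d=snap("wrist","19")
cv2.imwrite("pics/w19c.png",cv2.resize(p[110:310,180:330,::-1],None,fx=4,fy=3,interpolation=cv2.INTER_CUBIC))
E
```

```text
t 36.85 pos [0.5216 0.0995 0.0439] a 100.16 F [ 0.  -0.1 -1.3] w 0.561 q [-0.04  0.47 -0.33  2.01  0.23  0.7   1.23]
 turn units [-0.0004 -0.0002 -0.0001]  shift in final frame (units) [ 0.597  0.006 -0.001]  in current [ 0.597  0.006 -0.   ]
```

View pics/w19c.png

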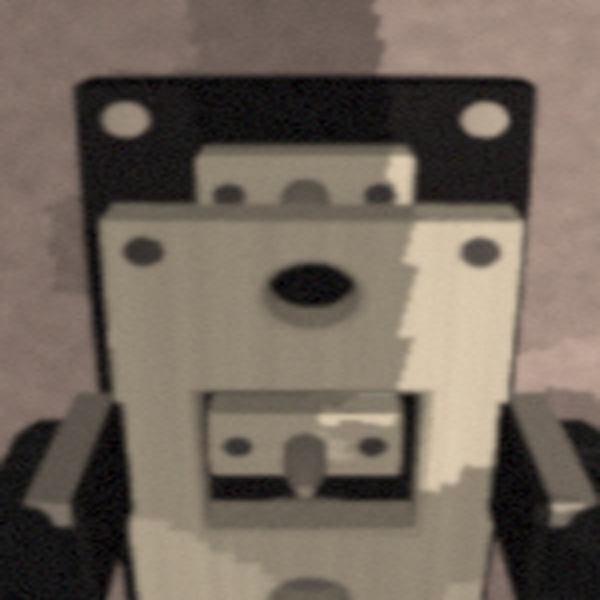

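```bash
python3 - <<'E'
from h import *
o=np.load("pics/wrist19_o.npz"); f=np.array([4,3]); off=[180,110]
w=plane("wrist",np.array([(228,196),(379,195),(237,447),(372,447)])/f+off,.028,o); m1=(w[0]+w[1])/2; m2=(w[2]+w[3])/2; d=m2-m1; print(m1.round(4),m2.round(4),np.linalg.norm(d),np.degrees(np.arctan2(d[1],d[0])),(m1+m2)/2)
c=plane("wrist",np.array([(126,119),(485,119)])/f+off,.016,o); print(c.mean(0))
print("tip",plane("wrist",np.array([(306,490)])/f+off,.047,o))
# in tool frame relative
T=R(o["q"]); 
for q in (m1,m2,c.mean(0)): print((T.T@(q-o["p"])).round(4))
I=dict(p=[0,0,0],q=[1,0,0,0])
# plate holes in tool plane x=-.041
from held import held
held("19")
E
```

```text
[0.49   0.0936 0.028 ] [0.5533 0.1051 0.028 ] 0.06432170195314912 10.248324521038931 [0.52168057 0.09936838 0.028     ]
[0.47508316 0.09129651 0.016     ]
tip [[0.55322939 0.10536426 0.047     ]]
[ 0.0159 -0.0002 -0.0321]
[ 0.0158 -0.0001  0.0323]
[ 0.0279  0.0001 -0.0472]
plane x=-0.0013 y + 0.0028 z + -0.0410 n 10006 rms 0.00057
blob px [254.8 239.8] c [-0.041   0.0008 -0.    ] ext [0.0003 0.0505 0.093 ] 13554.0
blob px [290.7 319.9] c [-0.0409  0.0206  0.0411] ext [0.     0.0055 0.006 ] 46.5
blob px [223.7 319.7] c [-0.0409 -0.0195  0.0411] ext [0.     0.0055 0.006 ] 44.5
blob px [252.8 311. ] c [-0.0409 -0.0015  0.0336] ext [0.     0.0053 0.0064] 36.5
blob px [258.9 306.5] c [-0.0409  0.0014  0.0305] ext [0.     0.011  0.0094] 115.5
blob px [252.  282.6] c [-0.041  -0.0025  0.0125] ext [0.     0.0071 0.0048] 49.5
blob px [255.1 264.2] c [-0.041   0.0006 -0.0002] ext [0.0001 0.0299 0.029 ] 2260.0
blob px [257.  208.4] c [-0.0411  0.0005 -0.0317] ext [0.     0.0125 0.0119] 413.5
blob px [299.7 193.7] c [-0.0411  0.021  -0.0386] ext [0.     0.0049 0.005 ] 74.5
blob px [215.7 193.6] c [-0.0411 -0.0194 -0.0389] ext [0.     0.0058 0.0055] 98.5
```

step_arm:
  plan:
    - [0.4,-0.02,0,0,0,0]
    - [0.3,0,0,0,0,0]
    - [0.1,0,0,0,0,0]
    - [0.1,0,0,0,0,0]
    - [0,0,0,0,0,0]

```text
t: 37.52
eef_pos: [0.5222, 0.0982, 0.0083]
tool_rot: [0.704, -0.062, 0.704, 0.062]
contact_force: [-0.2, -0.0, -0.1]
gripper_width: 0.564
```

step_arm:
  plan:
    - [0.12,0,0,0,0,0]
    - [0.1,0,0,0,0,0]
    - [0,0,0,0,0,0]
    - [0,0,0,0,0,0]

```text
t: 38.02
eef_pos: [0.5221, 0.0981, -0.0004]
tool_rot: [0.704, -0.062, 0.704, 0.062]
contact_force: [-1.3, -0.5, -2.4]
gripper_width: 0.565
```

step_arm:
  plan:
    - [0.05,0,0,0,0,0]
    - [0.02,0,0,0,0,0]
    - [0,0,0,0,0,0]

```text
t: 38.4
eef_pos: [0.5222, 0.0982, -0.0029]
tool_rot: [0.704, -0.062, 0.704, 0.062]
contact_force: [-3.3, 0.1, 3.5]
gripper_width: 0.564
```

Contact with the bars at the expected height; release.

step_arm:
  plan:
    - [0,0,0,0,0,0]
    - [0,0,0,0,0,0]
    - [0,0,0,0,0,0]
    - [-0.5,0,0,0,0,0]
    - [-0.9,0,0,0,0,0]
    - [-0.9,0,0,0,0,0]
    - [0,0,0,0,0,0]
  fingers: -1

```text
t: 39.28
eef_pos: [0.5247, 0.0988, 0.0917]
tool_rot: [0.706, -0.062, 0.702, 0.062]
contact_force: [-0.0, 0.1, -0.8]
gripper_width: 0.996
```

```bash
python3 - <<'E'
from h import *
p,d=snap('wrist','20')
cv2.imwrite("pics/w20c.png",cv2.resize(p[60:310,130:390,::-1],None,fx=2.4,fy=2.4,interpolation=cv2.INTER_CUBIC))
o=np.load("pics/wrist20_o.npz"); C=cloud("wrist",d,o)
b=p.astype(int); m=(b[...,1]-b[...,2]>10)&(C[...,2]>.03)&(C[...,2]<.044)&(np.hypot(C[...,0]-.5216,C[...,1]-.0995)<.055)
X=C[m]; A=np.c_[X[:,:2]-[.5216,.0995],np.ones(len(X))]
for _ in range(4):
    co=np.linalg.lstsq(A,X[:,2],rcond=None)[0]; e=X[:,2]-A@co; k=abs(e)<2.5*e.std(); X,A=X[k],A[k]
print("top plane",co.round(4),len(X),e.std())
go([.488,.2353,.1],100.3)
E
```

```text
top plane [-0.0014  0.0013  0.0382] 4743 0.0006288363740120982
t 39.33 pos [0.5234 0.0983 0.09  ] a 100.06 F [-0.6 -0.5 -0.6] w 0.999 q [-0.01  0.41 -0.36  1.98  0.2   0.79  1.26]
 turn units [-0.0007  0.0005  0.    ]  shift in final frame (units) [-0.25   3.527 -0.258]  in current [-0.251  3.526 -0.272]
```

View pics/w20c.png

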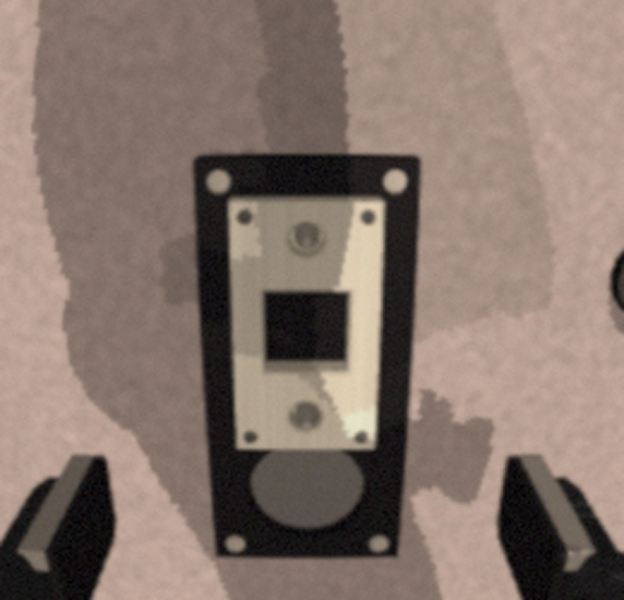

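step_arm:
  plan:
    - [-0.1,0.5,-0.05,0,0,0]
    - [0,0.9,-0.07,0,0,0]
    - [0,0.9,-0.07,0,0,0]
    - [0,0.8,-0.05,0,0,0]
    - [0,0.4,-0.02,0,0,0]
    - [0,0,0,0,0,0]
    - [0,0,0,0,0,0]

```text
t: 40.2
eef_pos: [0.4878, 0.2328, 0.0925]
tool_rot: [0.704, -0.062, 0.705, 0.061]
contact_force: [-0.4, -0.9, 0.9]
gripper_width: 0.997
```

```bash
python3 - <<'E'
from blob import *
go([.488,.2353,-.021],100.3)
p,d=snap('wrist','21')
blob("21",(225,140,300,225))
E
```

```text
t 40.2 pos [0.4878 0.2328 0.0925] a 99.99 F [-0.4 -0.9  0.9] w 0.997 q [-0.25  0.42 -0.39  1.95  0.22  0.81  0.99]
 turn units [-0.0009 -0.0001  0.0002]  shift in final frame (units) [2.838 0.062 0.017]  in current [2.838 0.065 0.019]
zmax [0.0436 0.0442 0.0451]
(0.014, 0.02) 65 free [0.4881 0.2364] 0.0157 r16 [0.4885 0.2365]
(0.02, 0.026) 61 free [0.4883 0.2364] 0.0158 r16 [0.4885 0.2365]
(0.026, 0.032) 62 free [0.4882 0.2364] 0.016 r16 [0.4882 0.2364]
(0.032, 0.04) 284 free [0.4881 0.2364] 0.0147 r16 [0.4897 0.2368]
(0.04, 0.048) 809 free [0.4875 0.2363] 0.0095 r16 [0.4996 0.2375]
```

View pics/wrist21.png

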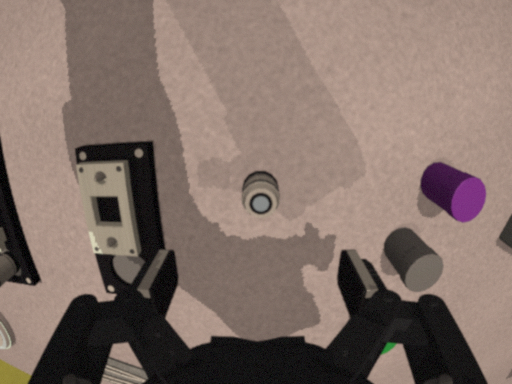

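step_arm:
  plan:
    - [0,0.07,0.02,0,0,0]
    - [0.6,0,0,0,0,0]
    - [0.8,0,0,0,0,0]
    - [0.7,0,0,0,0,0]
    - [0.4,0,0,0,0,0]
    - [0.2,0,0,0,0,0]
    - [0.1,0,0,0,0,0]
    - [0,0,0,0,0,0]

```text
t: 41.25
eef_pos: [0.4883, 0.2373, -0.0187]
tool_rot: [0.705, -0.062, 0.704, 0.062]
contact_force: [-0.1, -1.1, 1.2]
gripper_width: 1.001
```

```bash
python3 - <<'E'
from h import *
go([.4883,.2358,-.021],100.1)
E
```

```text
t 41.25 pos [ 0.4883  0.2373 -0.0187] a 100.07 F [-0.1 -1.1  1.2] w 1.001 q [-0.31  0.59 -0.32  2.    0.32  0.59  0.89]
 turn units [-0.0001  0.0001 -0.    ]  shift in final frame (units) [ 0.059 -0.037 -0.005]  in current [ 0.059 -0.037 -0.005]
```

step_arm:
  plan:
    - [0.05,-0.04,0,0,0,0]
    - [0,0,0,0,0,0]
    - [0,0,0,0,0,0]

```text
t: 41.62
eef_pos: [0.4883, 0.2355, -0.0209]
tool_rot: [0.705, -0.062, 0.704, 0.062]
contact_force: [0.3, 0.1, -0.3]
gripper_width: 1.002
```

step_arm:
  plan:
    - [0,0,0,0,0,0]
    - [0,0,0,0,0,0]
    - [0,0,0,0,0,0]
    - [0,0,0,0,0,0]
    - [0,0,0,0,0,0]
    - [0,0,0,0,0,0]
  fingers: 1
  force: 40

```text
t: 42.38
eef_pos: [0.4882, 0.2355, -0.0209]
tool_rot: [0.704, -0.062, 0.704, 0.062]
contact_force: [-2.0, -0.9, 5.5]
gripper_width: 0.361
```

step_arm:
  plan:
    - [-0.2,0,0,0,0,0]
    - [-0.6,0,0,0,0,0]
    - [-0.8,0,0,0,0,0]
    - [-0.6,-0.1,0.1,0,0,0]
    - [0,-0.6,0.4,0,0,0]
    - [0,-0.85,0.55,0,0,0]
    - [0,-0.85,0.5,0,0,0]
    - [0,-0.65,0.4,0,0,0]

```text
t: 43.38
eef_pos: [0.5872, 0.1273, 0.067]
tool_rot: [0.704, -0.062, 0.704, 0.062]
contact_force: [0.9, 0.3, -0.9]
gripper_width: 0.361
```

step_arm:
  plan:
    - [0,-0.35,0.2,0,0,0]
    - [0,-0.1,0.07,0,0,0]
    - [0,0,0,0,0,0]
    - [0,0,0,0,0,0]

```text
t: 43.88
eef_pos: [0.5992, 0.1147, 0.0669]
tool_rot: [0.704, -0.063, 0.704, 0.063]
contact_force: [-0.1, -0.6, -1.0]
gripper_width: 0.36
```

```bash
python3 - <<'E'
from h import *
go([.6004,.1130,-.0125],100.3)
p,d=snap('wrist','22')
E
```

```text
t 43.88 pos [0.5992 0.1147 0.0669] a 100.19 F [-0.1 -0.6 -1. ] w 0.36 q [-0.03  0.55 -0.35  1.81  0.24  0.83  1.25]
 turn units [-0.0003 -0.0001 -0.0001]  shift in final frame (units) [ 1.986 -0.047  0.021]  in current [ 1.986 -0.048  0.022]
```

View pics/wrist22.png

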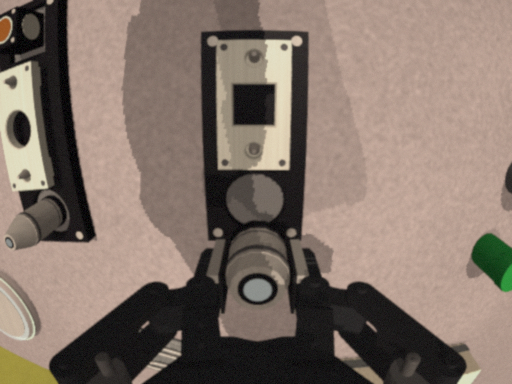

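step_arm:
  plan:
    - [0.4,-0.05,0.02,0,0,0]
    - [0.5,0,0,0,0,0]
    - [0.5,0,0,0,0,0]
    - [0.3,0,0,0,0,0]
    - [0.15,0,0,0,0,0]
    - [0,0,0,0,0,0]
    - [0,0,0,0,0,0]

```text
t: 44.8
eef_pos: [0.6018, 0.1115, -0.0065]
tool_rot: [0.705, -0.062, 0.704, 0.062]
contact_force: [0.1, -0.5, -0.9]
gripper_width: 0.357
```

```bash
python3 - <<'E'
from h import *
o=np.load("pics/wrist22_o.npz"); print("well",plane("wrist",[(254.5,198)],.012,o).round(4))
go([.6004,.1130,-.0125],100.3)
E
```

```text
well [[0.5976 0.113  0.012 ]]
t 44.8 pos [ 0.6018  0.1115 -0.0065] a 100.07 F [ 0.1 -0.5 -0.9] w 0.357 q [-0.05  0.65 -0.31  1.84  0.29  0.7   1.22]
 turn units [-0.0006  0.0002 -0.    ]  shift in final frame (units) [ 0.15   0.042 -0.027]  in current [ 0.15   0.042 -0.027]
```

step_arm:
  plan:
    - [0.08,0.04,-0.03,0,0,0]
    - [0.05,0,0,0,0,0]
    - [0.02,0,0,0,0,0]
    - [0,0,0,0,0,0]

```text
t: 45.3
eef_pos: [0.5997, 0.1128, -0.0128]
tool_rot: [0.704, -0.062, 0.704, 0.062]
contact_force: [-2.2, 0.4, 3.0]
gripper_width: 0.362
```

Foot on the well floor (+3 N); release and rise, then pull well clear for the final check.

step_arm:
  plan:
    - [0,0,0,0,0,0]
    - [0,0,0,0,0,0]
    - [0,0,0,0,0,0]
    - [0,0,0,0,0,0]
    - [-0.4,0,0,0,0,0]
    - [-0.8,0,0,0,0,0]
    - [-0.9,0,0,0,0,0]
    - [-0.9,0,0,0,0,0]
  fingers: -1

```text
t: 46.3
eef_pos: [0.5999, 0.1129, 0.1092]
tool_rot: [0.705, -0.062, 0.704, 0.062]
contact_force: [-0.5, -0.2, -0.4]
gripper_width: 0.996
```

step_arm:
  plan:
    - [-0.8,0,0,0,0,0]
    - [-0.8,0,0,0,0,0]
    - [-0.5,0,0,0,0,0]
    - [0,0,0,0,0,0]
    - [0,0,0,0,0,0]

```text
t: 46.92
eef_pos: [0.5992, 0.1125, 0.1904]
tool_rot: [0.704, -0.062, 0.705, 0.062]
contact_force: [0.2, 0.4, 0.5]
gripper_width: 1.0
```

```bash
python3 - <<'E'
from h import *
for n in ["wrist","side","scene"]:
    p,d=snap(n,"23")
    if n=="wrist":
        o=np.load("pics/wrist23_o.npz"); C=cloud(n,d,o)
        for nm,x,y in [("low",.6004,.1136),("tall",.6481,-.0835),("cube",.4765,-.1228)]:
            m=(np.hypot(C[...,0]-x,C[...,1]-y)<.022)&(C[...,2]>.03); print(nm,np.percentile(C[m][:,2],[50,99]).round(4) if m.any() else None)
        np.save("pics/C.npy",C)
    else:
        C=cloud(n,d)
        for nm,x,y in [("mid",.52,-.389),("bottle",.609,-.28),("canister",.5265,.398),("tall",.648,-.0835),("low",.600,.1136),("cube",.4765,-.1228)]:
            m=(np.hypot(C[...,0]-x,C[...,1]-y)<.03)&(C[...,2]>.02); 
            if m.any(): print(n,nm,C[m].mean(0).round(3),np.percentile(C[m][:,2],99).round(4))
p=cv2.imread("pics/side23.png"); cv2.imwrite("pics/s23c.png",cv2.resize(p[70:330,100:380],None,fx=2.3,fy=2.3,interpolation=cv2.INTER_CUBIC))
print(bot.get_obs()["t"],bot.get_obs()["contact_force"])
E
```

```text
low [0.3034 0.3141]
tall [0.0618 0.0812]
cube [0.0479 0.0502]
side mid [ 0.513 -0.384  0.042] 0.0593
side bottle [ 0.602 -0.275  0.048] 0.0776
side canister [0.519 0.4   0.054] 0.066
side tall [ 0.643 -0.078  0.054] 0.084
side low [0.592 0.119 0.245] 0.5915
side cube [ 0.473 -0.117  0.041] 0.0521
scene mid [ 0.525 -0.387  0.043] 0.0586
scene bottle [ 0.616 -0.278  0.049] 0.0765
scene canister [0.534 0.395 0.053] 0.0644
scene tall [ 0.656 -0.081  0.056] 0.0822
scene low [0.601 0.114 0.527] 0.6118
scene cube [ 0.485 -0.122  0.042] 0.0515
47.075 [-0.86143815 -0.61614802 -0.20787861]
```

View pics/wrist23.png

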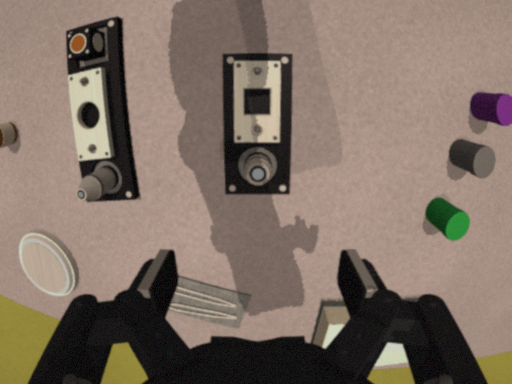

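View pics/s23c.png

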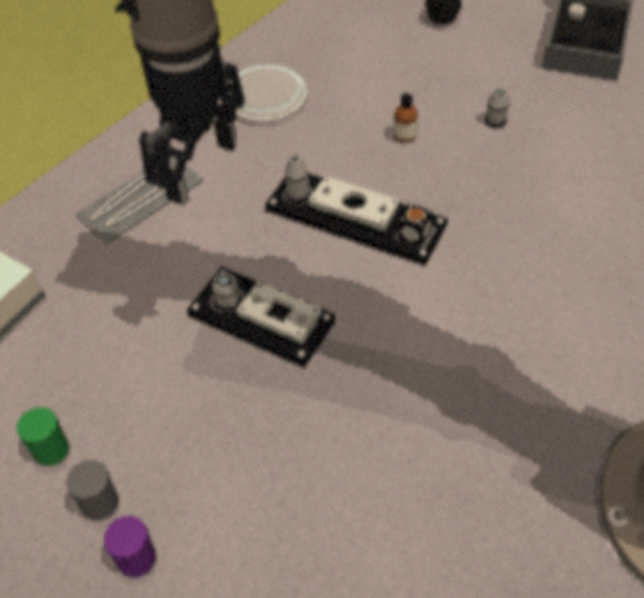

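```bash
python3 - <<'E'
from h import *
C=np.load("pics/C.npy")
m=(np.hypot(C[...,0]-.6,C[...,1]-.1133)<.022)&(C[...,2]>.03)&(C[...,2]<.1); print("low top",np.percentile(C[m][:,2],[50,99]).round(4),C[m][C[m][:,2]>.047].mean(0).round(4))
for x,y in [(.5623,-.1031),(.5216,.0995)]:
    m=(np.hypot(C[...,0]-x,C[...,1]-y)<.045)&(C[...,2]>.034)&(C[...,2]<.042); X=C[m]; print(np.linalg.lstsq(np.c_[X[:,:2]-[x,y],np.ones(len(X))],X[:,2],rcond=None)[0].round(4))
print(bot.hand_in(), bot.get_obs()["t"])
E
```

```text
low top [0.0501 0.0523] [0.5985 0.1139 0.0504]
[ 0.0006 -0.0033  0.0378]
[-0.0026  0.0024  0.0382]
the job is handed in; nothing more can be done
the job is handed in; nothing more can be done
```

Both kits are made up and the job is handed in at about 47 s of the 120 s limit. I worked in the order asked: long carrier first (round insert, tall objective, cube), then the short carrier (square insert, short objective).

**Last checks, from wrist depth and pictures:**

| Part | Top height, measured | Top height, expected | Notes |
|---|---|---|---|
| Round insert | about 38 mm | 38 mm | tilt under 0.3°, both pins through the holes |
| Square insert | about 38 mm | 38 mm | tilt under 0.3°, both pins through the holes |
| Tall objective | 81 mm | 80 mm | upright in its well |
| Short objective | 50 mm | 50 mm | upright in its well |
| Filter cube | 48–49 mm | 48 mm | square in its pocket |

- **Bystanders:** the middle objective, the bottle and the grey canister stand where they were in both fixed cameras. I left the green and purple look-alikes alone.
- **Forces:** the force readings I saw stayed under 10 N.

**What disagreed with the description:**
- **Fingertip position:** all three cameras put the real fingertips about 30 mm short of the reported TCP. My first try at the round insert therefore closed above the plate without touching it. I measured the offset and used it for the grasps from then on.
- **Fixed cameras:** the side and scene cameras differed by 5–10 mm. I placed everything by the wrist camera, whose pin spacings came out within 0.4 mm of the stated 84 and 64 mm.

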